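# Load pull pulleys on the wash carrier

### The job

Load every steel pull pulley that is on the bench onto the wash carrier, hub up, one pulley on each pin and fully down on the plate: pull the orange open clip sideways off the pin first, and once the pulley is on, slide a clip back through its gap into the pin's groove, fully home, so that in the end every pin carries a clip under its head, also a pin that has no pulley. Handle the clips gently, they are brittle and crack if squeezed hard, and leave the blue fuel primer and the brass drain plug where they are.

Things in the scene. Friction and masses are not known exactly. Their poses are not given: they have to be found in the camera images.
- carrier: wash carrier, fixed: dark perforated steel plate 100 x 330 x 10 mm with three upright grooved steel pins 110 mm apart in a row along its own y, and a low lifting bar at each end (36 mm high, 158 mm from the centre). A seated pulley rests on the plate, its centre 25 mm above the bench. Origin: underside of the plate, its centre; own x points roughly away from the robot
- pin1 (a point): left (+y) pin; point on its axis at mid-height of its groove, 48 mm above the bench; axes as the carrier's. Pin 24 mm across; the groove, 13 mm across, runs from 40 to 56 mm above the bench; the head above it, 24 mm across and rounded, ends at 66.5 mm. A clip lies on the groove's lower edge (its centre 44 mm up), level with the top of a seated pulley's hub
- pin2 (a point): middle pin, same as pin1; point on its axis at mid-height of its groove
- pin3 (a point): right (-y) pin, same as pin1; point on its axis at mid-height of its groove
- pulley1_mid (a point): steel pull pulley lying flat, hub up: 66 mm across, 30 mm tall; two flanges with a rope groove form the lower 16 mm, above them a round hub 40 mm across, 14 mm high; a 28 mm bore goes right through. 0.15 to 0.31 kg. Point: on its axis, half-way up (15 mm above its underside); z up the bore. Two or three of the pulleys are present
- pulley2_mid (a point): another pulley, same as pulley1; may be absent
- pulley3_mid (a point): another pulley, same as pulley1; may be absent
- clip1_mid (a point): orange open clip (horseshoe) of brittle plastic: 8 mm thick, 50 mm across its parallel flat sides (own y), 48 mm long. A 17 mm slot with a flared mouth runs in from its +x edge and ends in a half circle about this point, half the thickness up. Own x points out of the mouth; the closed back ends 25 mm behind. 20 g. Grip of 5 to 15 N is right, over 30 N cracks it
- clip2_mid (a point): another clip, same as clip1. All three clips start parked in the pins' grooves, mouth roughly away from the robot
- clip3_mid (a point): another clip, same as clip1. All three clips start parked in the pins' grooves, mouth roughly away from the robot
- primer: bystander: blue plastic fuel primer, round, 42 mm across, 26 mm tall; origin at its underside
- drain_plug: bystander: brass drain plug standing on its hex head, 30 mm across, 31 mm tall; origin at its underside
Mind the look-alikes: they are no part of the job. Leave any purple look-alike of the part that bears clip3_mid alone.

How it is judged:
By the outcome, as a careful person would: the job done as asked, in the order asked, and still so for the second after the job is handed in, with the robot touching nothing.
Of pulley1, pulley2, pulley3 only 2 to 3 are there at a start; the rules pass over those that are not, and their reading is None.
At some moment in a run one of pulley1, pulley2, pulley3 may be knocked a few centimetres aside while the robot is not near it.
It also fails if it takes over 210 s, if anything falls off the work surface, if the arm or the gripper's body presses on something with over 40 N, if the wrist force passes 120 N, or if a joint passes its speed limit or range.

### The arm

A 7-joint arm with a two-finger parallel gripper is mounted at the origin on the work surface. World frame = base frame: x ahead of the robot, y to its left, z up, the work surface at z = 0. Lengths are in mm, angles in degrees, forces in N, time in s.
With the tool pointing down it reaches from about 425 to 1025 mm from the base axis. Payload 3.6 kg.
Tool frame: the origin (TCP) lies on the centre line of the jaws, within the pads' length; the fingertips stand 17 mm ahead of it and the grasp point (between the pads) lies 2 mm behind it; z points along the fingers, y is the direction in which the jaws open and shut (so a half turn about z gives the same grasp; the last joint's range is limited). The gripper opens to 85 mm and grips with 20 to 120 N. Pads are 22 mm wide; open, the fingers measure 114 mm over their backs; the gripper's body (76 mm by 85 mm) begins 54 mm behind the grasp point. The pads swing forward as they close: fully open they stand 13 mm farther back than shut.
Start: joints at [-80.529, 33.873, 2.773, 92.16, -1.908, 54.013, -1.931], TCP at [185.537, 700.861, 248.302] pointing down, gripper open.
Joint ranges: [-153.93, 153.93], [-27.13, 128.08], [-72.61, 78.16], [10.71, 143.7], [-87.88, 267.88], [4.46, 118.87], [-176.78, 176.78]. Speed limits (degrees/s): [147.25, 147.25, 180, 180, 180, 180, 180].

### API

Orientations are given as a 3x3 rotation matrix whose columns are the frame's x, y, z axes.
In Python, from workcell import arm gives the robot as it stands. The module is installed in compiled form; this text tells all that it offers.
- The arm moves only by the tool jog_arm, never from a script. Its argument "targets" is one flat list of numbers, 7 for each row, row after row: the closure, from 0 (fully open) to 1 (shut), then the shift along the world's x, y, z in cm, then the turn, a rotation vector about the world's x, y, z in degrees. In form: [hand, tx, ty, tz, wx, wy, wz, hand, tx, ty, tz, wx, wy, wz, ...]. A call has 1 to 8 rows; each row shifts and turns the pose as measured when the row begins; what a row does not reach is not made up. A row lasts 1/10 s, in which the tool goes at most 50 mm and 8.59 degrees, less where a joint would pass 70% of its speed; a pose out of reach is approached as far as the arm can. A call with a gripper value outside its range is refused whole. The fingers move at their own pace and stop on an object; "grip_force" is the grip in N (left out, the last holds). Time passes only in rows, so rows that do not move let the fingers close. It gives the time, the measured TCP pose, the force and the opening at its end, in the units of the state.
- arm.get_obs(): the state, without advancing time (a new reading comes with each control period).
- arm.capture(name): name is "scene" or "top" or "wrist"; returns (picture, depth): 420x560x3 uint8, blue, green, red; 420x560 float32, mm along the optical axis (not along the pixel's ray), 0 where there is no reading.
- arm.calibration(name): a dict with "mtx" (3x3 intrinsics, pixels), "world_from_camera" (4x4, takes a point from camera to world coordinates). Camera axes: x right, y down, z forward; pixel columns grow to the right and rows downward; lengths in mm; the calibration is good to about 2 mm. The wrist camera is an equidistant fisheye: a pixel r from the principal point sees the ray r / f radians off the axis. A picture is of the moment at which its call begins: read the wrist's pose just before it. calibration takes no time and is no camera call; for the wrist camera it gives the pose at the moment of the call.
- arm.job_done(): hands the job in, once; it reports no verdict.
The state is a dict: "t": time; "joint_positions": joint angles; "joint_velocities": joint speeds; "tau": joint torques, N m; "eef_pos": TCP position; "tool_rot": TCP orientation; "ft_force": force on the tool from outside, world axes, zero at the start; "ft_torque": the same for the moment, N m; "grip_width": finger opening in mm.
Only numpy, scipy, OpenCV 4.12 (cv2) and the standard library are available. Lean on these libraries where they do the work, as an engineer would, in place of code of your own. Each camera call takes 0.05 s, during which the arm holds its last target.

## Working session

There is one attempt and no reset: what is moved stays moved. The work goes in short steps, Python scripts to look and compute and a tool call to move; the robot and the scene stay as the last step left them, time stands still between calls to the robot, and variables do not carry over. Pictures are saved under pics/ and viewed, and the job is handed in when it is done.

Besides the shell and the picture viewer there is one more tool, called after ">>>" by a JSON object that holds its "op" and its "data". jog_arm: Moves the arm, as the interface text tells. Its arguments: {"type":"object","properties":{"targets":{"type":"array"},"grip_force":{"type":"number"}},"required":["targets"]}

```bash
mkdir -p pics; ls; cat > h.py <<'E'
import numpy as np, cv2
from workcell import arm
def st():
    o=arm.get_obs(); print('t',round(o['t'],2),'p',np.round(o['eef_pos'],1),'F',np.round(o['ft_force'],1),'w',round(o['grip_width'],1)); return o
def cap(n,f):
    c=arm.calibration(n); p,d=arm.capture(n); cv2.imwrite('pics/'+f+'.png',p); np.savez('pics/'+f+'.npz',p=p,d=d,m=c['mtx'],T=c['world_from_camera'],fish=(n=='wrist')); return p,d,c
def cloud(d,c,fish=False):
    m=np.array(c['mtx']);T=np.array(c['world_from_camera'])
    v,u=np.mgrid[:d.shape[0],:d.shape[1]]
    x=(u-m[0,2])/m[0,0];y=(v-m[1,2])/m[1,1]
    if fish:
        r=np.hypot(x,y)+1e-9;s=np.tan(np.clip(r,0,1.5))/r;x=x*s;y=y*s
    P=np.stack([x*d,y*d,d],-1)@T[:3,:3].T+T[:3,3]
    P[d<=0]=np.nan
    return P
E
python3 - <<'E'
from h import *
o=st();print(np.round(o['tool_rot'],3))
for n in ['scene','top','wrist']:
    p,d,c=cap(n,n+'0');print(n,np.round(c['mtx'],1).tolist(),np.round(c['world_from_camera'],2).tolist())
E
```

```text
pics
t 0.0 p [185.4 700.1 247.1] F [ 0.  -0.3  0.7] w 85.2
[[-0.967  0.256 -0.   ]
 [ 0.256  0.967 -0.002]
 [-0.    -0.002 -1.   ]]
scene [[378.9, 0.0, 278.5], [0.0, 378.9, 209.9], [0.0, 0.0, 1.0]] [[0.24, 0.78, -0.58, 1144.64], [0.97, -0.18, 0.15, -173.54], [0.02, -0.6, -0.8, 866.67], [0.0, 0.0, 0.0, 1.0]]
top [[481.3, 0.0, 273.8], [0.0, 481.3, 207.3], [0.0, 0.0, 1.0]] [[0.01, -0.99, 0.11, 418.27], [-1.0, -0.01, -0.0, 15.55], [0.0, -0.11, -0.99, 1105.22], [0.0, 0.0, 0.0, 1.0]]
wrist [[325.2, 0.0, 279.3], [0.0, 325.2, 211.4], [0.0, 0.0, 1.0]] [[0.26, 0.93, 0.28, 113.4], [0.97, -0.24, -0.08, 719.84], [-0.0, 0.29, -0.96, 373.51], [0.0, 0.0, 0.0, 1.0]]
```

View pics/top0.png

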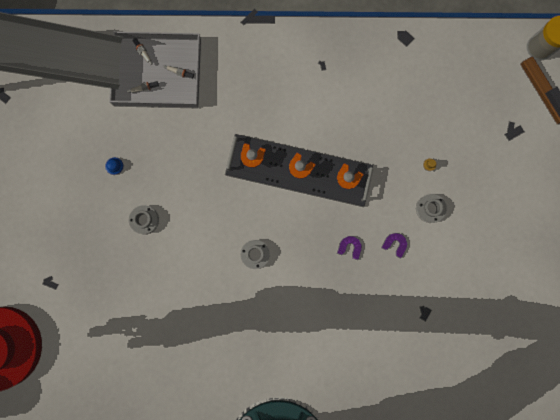

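View pics/scene0.png

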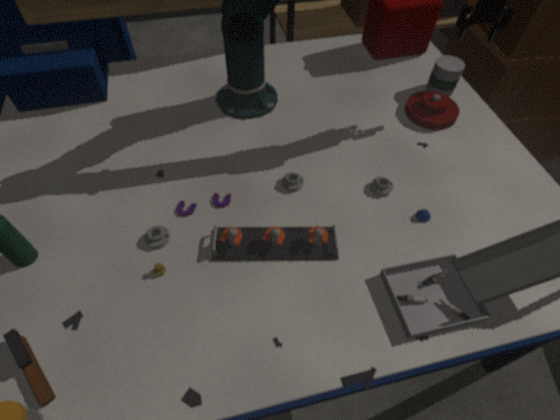

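Top view: three grey pulleys at (145,219), (257,253) and (432,208), with orange clips on the pins at (252,155), (301,166) and (349,177). The look-alikes are the purple clips at (350,247) and (396,244), and the bystanders are the primer at (115,166) and the plug at (432,164). Next I'll measure these and check them in a crop.

```bash
cat > m.py <<'E'
from h import *
z=np.load('pics/top0.npz');p=z['p'];d=z['d'];P=cloud(d,dict(mtx=z['m'],world_from_camera=z['T']))
cv2.imwrite('pics/crop0.png',cv2.resize(p[120:280,100:460],None,fx=2.2,fy=2.2,interpolation=cv2.INTER_CUBIC))
print('table z',np.nanmedian(P[300:400,350:450,2]),np.nanmedian(P[60:100,250:400,2]))
hsv=cv2.cvtColor(p,cv2.COLOR_BGR2HSV)
for n,(u,v) in dict(pA=(145,219),pB=(257,253),pC=(432,208)).items():
    w=P[v-25:v+25,u-25:u+25].reshape(-1,3);
    for lo,hi in((12,19),(26,34)):
        s=w[(w[:,2]>lo)&(w[:,2]<hi)]
        if len(s)>5:
            (cx,cy),r=cv2.minEnclosingCircle(s[:,:2].astype(np.float32));print(n,lo,len(s),np.round([cx,cy,r],1),np.round(s.mean(0),1))
for n,(u,v) in dict(c1=(252,155),c2=(301,166),c3=(349,177)).items():
    w=P[v-20:v+20,u-20:u+20].reshape(-1,3);h=hsv[v-20:v+20,u-20:u+20].reshape(-1,3)
    s=w[(h[:,0]<20)&(h[:,1]>170)&(w[:,2]>38)&(w[:,2]<54)];print(n,'clip',len(s),np.round(s.mean(0),1),np.round(s.min(0),1),np.round(s.max(0),1))
    s=w[(w[:,2]>58)];print('  pin',len(s),np.round(s.mean(0),1),np.round((s.min(0)+s.max(0))/2,1),s[:,2].max().round(1))
w=P[120:215,215:395];mk=(w[...,2]>6)&(w[...,2]<14)
r=cv2.minAreaRect(w[mk][:,:2].astype(np.float32));print('plate',r,cv2.boxPoints(r).round(1).tolist())
E
python3 m.py
```

```text
table z 0.011758804085957308 0.48646348442457565
pA 12 382 [508.8 310.9  33.2] [508.5 309.5  15.6]
pA 26 123 [509.1 310.5  20.1] [508.  310.8  29.6]
pB 12 375 [432.1  56.4  32.8] [431.8  56.2  15.8]
pB 26 123 [431.9  56.4  19.7] [432.3  57.   29.8]
pC 12 353 [ 540.  -345.7   33.4] [ 539.2 -344.6   16.1]
pC 26 127 [ 540.2 -345.8   20.6] [ 539.8 -345.4   30.1]
c1 clip 285 [648.6  64.6  48.1] [626.4  36.5  41.4] [677.6  88.2  53.9]
  pin 85 [650.   63.8  64.1] [650.3  63.8  63.8] 69.4
c2 clip 290 [624.9 -43.3  48. ] [602.5 -75.7  42.2] [658.2 -19.5  53.5]
  pin 86 [626.1 -42.8  64.2] [626.2 -43.4  63.8] 69.6
c3 clip 289 [ 601.7 -150.    48.2] [ 578.9 -183.1   42.1] [ 633.5 -126.    53.1]
  pin 87 [ 602.3 -149.7   64.2] [ 602.6 -150.2   63.9] 69.5
plate ((639.7996826171875, -53.44319152832031), (212.23565673828125, 405.7731628417969), 0.47161826491355896) [[532.0, 148.60000610351562], [535.4000244140625, -257.20001220703125], [747.5999755859375, -255.39999389648438], [744.2000122070312, 150.3000030517578]]
```

```bash
ls pics
```

```text
crop0.png
scene0.npz
scene0.png
top0.npz
top0.png
wrist0.npz
wrist0.png
```

View pics/crop0.png

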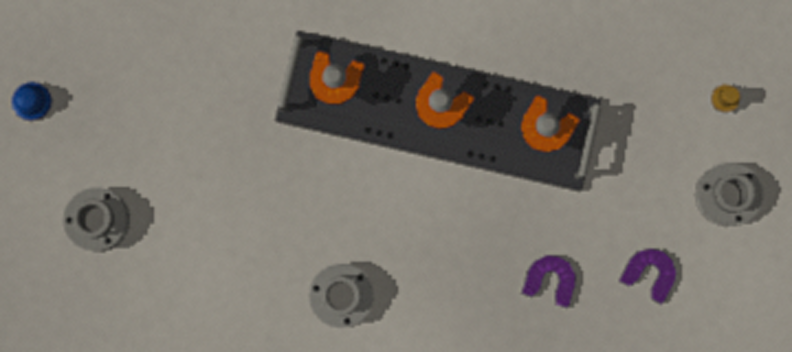

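```bash
python3 - <<'E'
from h import *
z=np.load('pics/top0.npz');p=z['p'];d=z['d'];P=cloud(d,dict(mtx=z['m'],world_from_camera=z['T']))
hsv=cv2.cvtColor(p,cv2.COLOR_BGR2HSV)
# carrier axis from pins
pins=np.array([[650.2,63.8],[626.2,-43.2],[602.5,-150.]])
d1=pins[0]-pins[2];print(np.linalg.norm(d1),np.degrees(np.arctan2(-d1[0],d1[1])))
# clip outline minAreaRect, symmetric axis
for n,(u,v) in dict(c1=(252,155),c2=(301,166),c3=(349,177)).items():
    w=P[v-20:v+20,u-20:u+20].reshape(-1,3);h=hsv[v-20:v+20,u-20:u+20].reshape(-1,3)
    s=w[(h[:,0]<20)&(h[:,1]>170)&(w[:,2]>44)&(w[:,2]<52)][:,:2].astype(np.float32)
    print(n,cv2.minAreaRect(s), cv2.minEnclosingCircle(s))
    # mouth direction: from clip centroid to pin
    print(s.mean(0))
E
```

```text
219.05645391085835 -12.577036468394692
c1 ((649.7318115234375, 64.94593811035156), (49.84138107299805, 47.25056838989258), 74.45270538330078) ((654.6421508789062, 63.06714630126953), 28.969621658325195)
[648.8242   64.66621]
c2 ((625.9002075195312, -42.94843292236328), (50.465023040771484, 48.2722053527832), 57.05650329589844) ((630.4891357421875, -46.0953369140625), 29.713565826416016)
[624.76013 -43.55199]
c3 ((602.5390625, -150.57150268554688), (50.22651290893555, 48.366641998291016), 61.303627014160156) ((607.046630859375, -152.17735290527344), 28.911230087280273)
[ 601.8889  -149.63678]
```

All three pulleys measure 66/40 mm across and 16/30 mm high, and the pins are 109.5 mm apart at 66–69 mm, so the measurements agree with the description. The crop shows the orange clips on the pins and the purple ones on the bench. I'll go to pin1 first.

>>> {"op": "jog_arm", "data": {"targets": [0,2.9,-3.95,-0.6,0,0,0,0,2.9,-3.95,-0.6,0,0,0,0,2.9,-3.95,-0.6,0,0,0,0,2.9,-3.95,-0.6,0,0,0,0,2.9,-3.95,-0.6,0,0,0,0,2.9,-3.95,-0.6,0,0,0,0,2.9,-3.95,-0.6,0,0,0,0,2.9,-3.95,-0.6,0,0,0], "grip_force": 20}}

```text
t: 0.95
eef_pos: [410.3, 384.7, 197.3]
tool_rot: [[-0.971, 0.237, -0.005], [0.237, 0.971, 0.005], [0.006, 0.004, -1.0]]
ft_force: [1.3, 0.8, -1.1]
grip_width: 85.5
```

>>> {"op": "jog_arm", "data": {"targets": [0,2.9,-3.95,-0.6,0,0,0,0,2.9,-3.95,-0.6,0,0,0,0,2.9,-3.95,-0.6,0,0,0,0,2.9,-3.95,-0.6,0,0,0,0,2.9,-3.95,-0.6,0,0,0,0,2.9,-3.95,-0.6,0,0,0,0,2.9,-3.95,-0.6,0,0,0,0,0,0,0,0,0,0]}}

```text
t: 1.75
eef_pos: [618.2, 93.4, 153.7]
tool_rot: [[-0.969, 0.248, -0.002], [0.248, 0.969, 0.0], [0.002, -0.0, -1.0]]
ft_force: [-0.6, -0.3, -0.2]
grip_width: 85.3
```

>>> {"op": "jog_arm", "data": {"targets": [0,3.2,-2.9,0,0,0,0,0,0,0,0,0,0,0,0,0,0,0,0,0,0]}}

```text
t: 2.05
eef_pos: [648.7, 63.8, 152.3]
tool_rot: [[-0.968, 0.252, -0.005], [0.252, 0.968, 0.0], [0.005, -0.001, -1.0]]
ft_force: [-0.0, 0.3, 0.2]
grip_width: 85.3
```

```bash
cat > w.py <<'E'
import sys
from h import *
o=st();f=sys.argv[1];p,d,c=cap('wrist',f);P=cloud(d,c,True);np.save('pics/P.npy',P)
hsv=cv2.cvtColor(p,cv2.COLOR_BGR2HSV)
org=((hsv[...,0]<20)&(hsv[...,1]>150)).astype(np.uint8)
n,l,s,ce=cv2.connectedComponentsWithStats(org)
for i in range(1,n):
    if s[i,4]>150:
        q=P[(l==i)];q=q[np.isfinite(q[:,2])];
        if len(q)<50: continue
        print('orange',ce[i].round(),len(q),'med z',np.median(q[:,2]).round(1),cv2.minAreaRect(q[:,:2].astype(np.float32)))
cv2.imwrite('pics/'+f+'.png',p)
E
python3 w.py w1; python3 - <<'E'
from h import *
P=np.load('pics/P.npy')
for c in [(650,64),(626,-43),(602.5,-150)]:
    m=(np.hypot(P[...,0]-c[0],P[...,1]-c[1])<25)&(P[...,2]>57)&(P[...,2]<72)
    if m.sum()>20:
        q=P[m];print(c,m.sum(),cv2.minEnclosingCircle(q[:,:2].astype(np.float32)),q[:,2].max())
E
```

```text
t 2.05 p [648.7  63.8 152.3] F [-0.   0.3  0.2] w 85.3
orange [281. 214.] 2578 med z 48.7 ((647.9493408203125, 65.386474609375), (50.87661361694336, 48.41846466064453), 74.86236572265625)
orange [146. 219.] 2117 med z 48.7 ((628.804931640625, -55.90272521972656), (67.2831039428711, 70.91670989990234), 56.297523498535156)
orange [ 49. 223.] 1236 med z 48.6 ((612.5734252929688, -156.63162231445312), (51.91294860839844, 75.2545394897461), 61.06398010253906)
(650, 64) 849 ((649.745849609375, 64.39419555664062), 12.122039794921875) 68.59988120601659
(626, -43) 663 ((625.4220581054688, -42.645965576171875), 12.142033576965332) 68.5774050562342
(602.5, -150) 396 ((601.2052612304688, -149.0078887939453), 12.2496337890625) 68.91289039271496
```

View pics/w1.png

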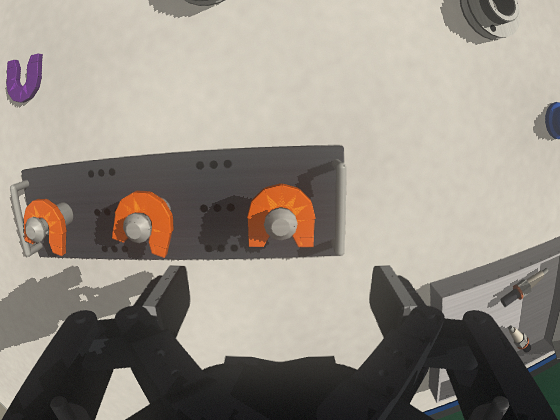

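The wrist view agrees with the top view to about 1 mm: clip1 is at pixel (281,214) and centred under the jaws. Descending to grip it.

>>> {"op": "jog_arm", "data": {"targets": [0,0.03,0.13,-4.5,0,0,0,0,0,0,-4.0,0,0,0,0,0,0,-1.7,0,0,0,0.25,0,0,0,0,0,0,0.35,0,0,0,0,0,0], "grip_force": 20}}

```text
t: 2.6
eef_pos: [649.5, 68.8, 50.1]
tool_rot: [[-0.969, 0.247, 0.002], [0.247, 0.969, 0.001], [-0.002, 0.001, -1.0]]
ft_force: [0.0, -1.0, 0.7]
grip_width: 58.9
```

```bash
python3 w.py w2
```

```text
t 2.6 p [649.5  68.8  50.1] F [ 0.  -1.   0.7] w 58.9
orange [272. 276.] 6517 med z 48.6 ((652.73681640625, 59.68708801269531), (65.6168441772461, 59.214500427246094), 83.00176239013672)
orange [ 74. 273.] 3605 med z 48.6 ((625.3421020507812, -54.97969055175781), (133.9525909423828, 53.1680908203125), 86.52984619140625)
```

View pics/w2.png

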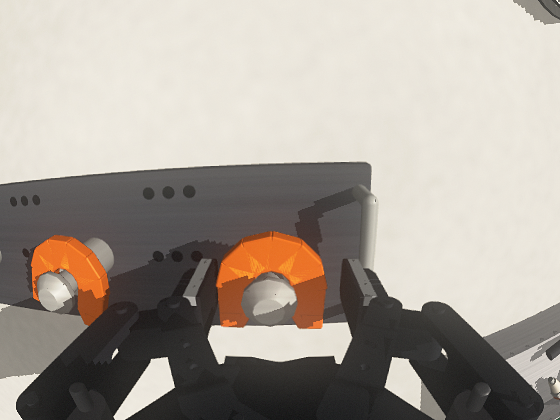

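TCP is about 4 mm off in y, so I'll correct that and then close.

>>> {"op": "jog_arm", "data": {"targets": [0.3,-0.05,-0.38,0,0,0,0,0.35,0,0,0,0,0,0,0.4,0,0,0,0,0,0,0.45,0,0,0,0,0,0,0.45,0,0,0,0,0,0]}}

```text
t: 3.15
eef_pos: [651.8, 65.3, 55.4]
tool_rot: [[-0.969, 0.247, 0.01], [0.247, 0.969, 0.002], [-0.009, 0.004, -1.0]]
ft_force: [0.0, -0.0, 0.5]
grip_width: 49.8
```

```bash
python3 w.py w3
```

```text
t 3.15 p [651.8  65.3  55.4] F [ 0.  -0.   0.5] w 49.8
orange [281. 269.] 6257 med z 50.1 ((658.0635375976562, 73.09394073486328), (70.5115737915039, 54.270118713378906), 54.939884185791016)
orange [ 82. 266.] 3819 med z 48.6 ((630.4468383789062, -55.90357971191406), (57.80244064331055, 133.9755096435547), 12.106271743774414)
```

View pics/w3.png

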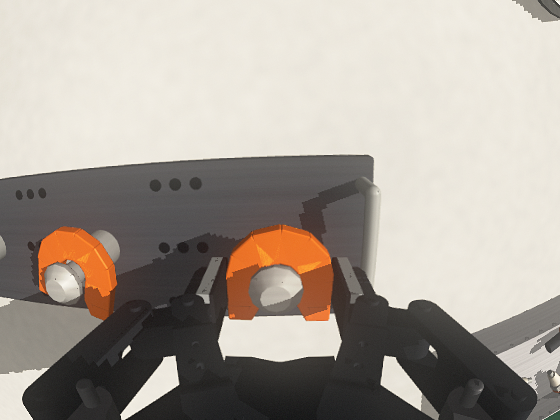

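Clip1 is gripped, with its top raised about 1.5 mm off the groove ledge. Pulling it out along its own −x.

>>> {"op": "jog_arm", "data": {"targets": [0.45,-0.97,0.25,0,0,0,0,0.45,-1.94,0.5,0,0,0,0,0.45,-1.94,0.5,0,0,0,0,0.45,-1.94,0.5,0,0,0,0,0.45,-2.9,0.75,0,0,0,0,0.45,-2.9,0.75,0,0,0,0,0.45,0,0,0,0,0,0]}}

```text
t: 3.9
eef_pos: [517.1, 98.8, 55.6]
tool_rot: [[-0.969, 0.247, 0.007], [0.247, 0.969, 0.002], [-0.007, 0.003, -1.0]]
ft_force: [-0.4, -0.4, -0.4]
grip_width: 49.9
```

```bash
python3 w.py w4
```

```text
t 3.9 p [517.1  98.8  55.6] F [-0.4 -0.4 -0.4] w 49.9
orange [280. 272.] 6527 med z 50.4 ((514.7859497070312, 99.60697937011719), (49.57001495361328, 48.94961929321289), 74.48028564453125)
orange [ 18. 389.] 323 med z 48.6 ((539.945068359375, -73.0087890625), (17.688148498535156, 243.6796417236328), 29.0494327545166)
orange [129. 412.] 186 med z 47.7 ((556.4652709960938, 13.572776794433594), (11.700611114501953, 159.95851135253906), 45.093109130859375)
```

View pics/w4.png

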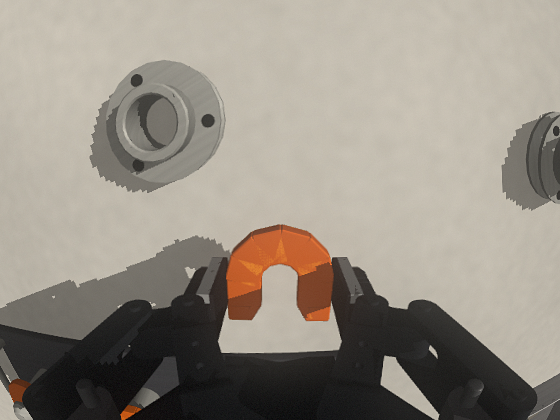

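>>> {"op": "jog_arm", "data": {"targets": [0.45,0,0,-2.5,0,0,0,0.45,0,0,-1.0,0,0,0,0.45,0,0,-0.4,0,0,0,0.45,0,0,0,0,0,0]}}

```text
t: 4.35
eef_pos: [523.6, 98.8, 16.9]
tool_rot: [[-0.968, 0.249, 0.018], [0.249, 0.969, 0.003], [-0.017, 0.007, -1.0]]
ft_force: [0.4, -0.4, -0.0]
grip_width: 49.6
```

>>> {"op": "jog_arm", "data": {"targets": [0.45,0,0,-0.25,0,0.9,0,0.45,0,0,-0.05,0,0,0,0.45,0,0,0,0,0,0]}}

```text
t: 4.65
eef_pos: [525.3, 98.4, 14.6]
tool_rot: [[-0.968, 0.25, 0.003], [0.25, 0.968, 0.003], [-0.002, 0.004, -1.0]]
ft_force: [0.3, 0.4, -0.8]
grip_width: 49.6
```

>>> {"op": "jog_arm", "data": {"targets": [0.43,0,0,-0.1,0,0,0,0.38,0,0,0,0,0,0,0.2,0,0,0,0,0,0,0,0,0,0.5,0,0,0,0,0,0,4.0,0,0,0,0,0,0,5.0,0,0,0,0,0,0,5.0,0,0,0]}}

```text
t: 5.35
eef_pos: [520.6, 97.5, 157.9]
tool_rot: [[-0.968, 0.25, -0.01], [0.25, 0.968, -0.0], [0.01, -0.003, -1.0]]
ft_force: [2.5, -0.2, -0.1]
grip_width: 85.0
```

```bash
cat > t.py <<'E'
import sys
from h import *
o=st();R=np.array(o['tool_rot']);print('tool y yaw',np.degrees(np.arctan2(R[1,1],R[0,1])).round(1))
f=sys.argv[1];p,d,c=cap('top',f);P=cloud(d,c);np.save('pics/P.npy',P)
hsv=cv2.cvtColor(p,cv2.COLOR_BGR2HSV)
org=((hsv[...,0]<20)&(hsv[...,1]>150)&(P[...,2]<60)).astype(np.uint8)
n,l,s,ce=cv2.connectedComponentsWithStats(org)
for i in range(1,n):
    if s[i,4]>100 and s[i,4]<800:
        q=P[(l==i)];q=q[np.isfinite(q[:,2])];zm=np.median(q[:,2]);q=q[abs(q[:,2]-zm)<3]
        r=cv2.minAreaRect(q[:,:2].astype(np.float32))
        print('orange',ce[i].round(),len(q),'z',zm.round(1),np.round(r[0],1),np.round(r[1],1),round(r[2],1),'mean',q.mean(0).round(1))
g=(hsv[...,1]<60)&(P[...,2]>27)&(P[...,2]<42)&(P[...,0]<720)&(P[...,0]>380)
g=g.astype(np.uint8);n,l,s,ce=cv2.connectedComponentsWithStats(g)
for i in range(1,n):
    if 60<s[i,4]<300:
        q=P[l==i];(x,y),r=cv2.minEnclosingCircle(q[:,:2].astype(np.float32))
        if 17<r<24: print('hub',ce[i].round(),np.round([x,y,r],1),'z',np.median(q[:,2]).round(1))
E
python3 t.py t1
```

```text
t 5.35 p [520.6  97.5 157.9] F [ 2.5 -0.2 -0.1] w 85.0
tool y yaw 75.5
orange [539.  82.] 409 z 21.6 [ 821.7 -616.3] [160.5  28.9] 28.2 mean [ 842.1 -603.3   22. ]
orange [300. 167.] 257 z 48.0 [625.8 -43. ] [50.3 47.9] 56.0 mean [625.  -43.2  48.1]
orange [348. 178.] 255 z 48.2 [ 602.6 -150.5] [50.1 48.2] 59.9 mean [ 601.5 -150.1   48.2]
hub [433. 207.] [ 540.  -345.2   20.5] z 30.8
hub [141. 219.] [508.5 310.7  19.9] z 30.0
```

View pics/t1.png

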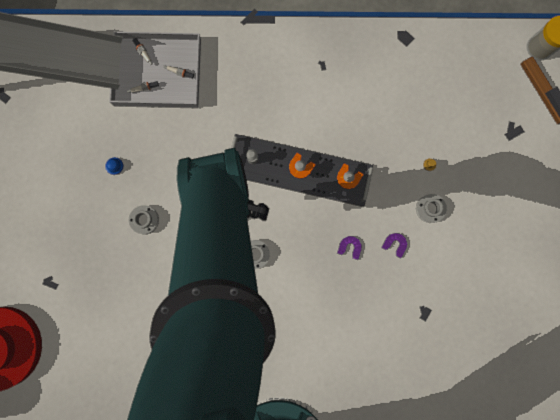

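Clip1 is down and hidden under the arm. Pulley A is at (508.6,310.7), so I'm moving there.

>>> {"op": "jog_arm", "data": {"targets": [0,-0.2,4.2,-0.5,0,0,0,0,-0.2,4.2,-0.5,0,0,0,0,-0.2,4.3,-0.5,0,0,0,0,-0.2,4.3,-0.5,0,0,0,0,-0.2,4.2,-0.5,0,0,0,0,0,0,0,0,0,0]}}

```text
t: 6.0
eef_pos: [517.1, 316.2, 148.4]
tool_rot: [[-0.966, 0.259, 0.018], [0.259, 0.966, 0.01], [-0.015, 0.014, -1.0]]
ft_force: [1.0, -0.1, 0.2]
grip_width: 85.3
```

```bash
python3 w.py w5;cat > hub.py <<'E'
from h import *
import sys
P=np.load('pics/P.npy');x,y=float(sys.argv[1]),float(sys.argv[2]);lo,hi=(float(sys.argv[3]),float(sys.argv[4])) if len(sys.argv)>4 else (27,33)
m=(np.hypot(P[...,0]-x,P[...,1]-y)<45)&(P[...,2]>lo)&(P[...,2]<hi)
m=cv2.morphologyEx(m.astype(np.uint8),cv2.MORPH_OPEN,np.ones((3,3)))>0
q=P[m];print(m.sum(),cv2.minEnclosingCircle(q[:,:2].astype(np.float32)),cv2.minAreaRect(q[:,:2].astype(np.float32))[:2],q.mean(0).round(1))
E
python3 hub.py 508 311; python3 t.py t2
```

```text
t 6.0 p [517.1 316.2 148.4] F [ 1.  -0.1  0.2] w 85.3
orange [ 81. 259.] 1183 med z 8.6 ((523.100830078125, 100.14293670654297), (50.731388092041016, 48.34181213378906), 74.03215789794922)
orange [ 25. 355.] 340 med z 48.6 ((564.2156982421875, 91.64412689208984), (33.17628860473633, 353.30645751953125), 21.0242862701416)
1056 ((507.0115051269531, 311.1499938964844), 20.102907180786133) ((507.1333923339844, 311.4154357910156), (39.305999755859375, 39.86004638671875)) [506.4 311.4  30.4]
t 6.05 p [517.6 312.3 148.5] F [-0.2 -0.3 -0.1] w 85.3
tool y yaw 74.8
orange [539.  83.] 412 z 21.5 [ 821.9 -616.8] [160.5  30.3] 27.9 mean [ 840.6 -604.    21.7]
orange [300. 167.] 251 z 48.0 [626.2 -43.1] [50.4 46.8] 55.9 mean [624.7 -43.6  48. ]
orange [348. 178.] 248 z 48.3 [ 602.4 -150.3] [50.1 48. ] 60.3 mean [ 601.3 -150.    48.3]
orange [237. 213.] 233 z 8.1 [525.5  98.1] [48.2 46.2] 75.3 mean [524.7  98.1   8.1]
hub [434. 207.] [ 539.5 -345.5   20.1] z 30.2
hub [254. 254.] [431.9  56.3  19.7] z 29.7
```

View pics/w5.png

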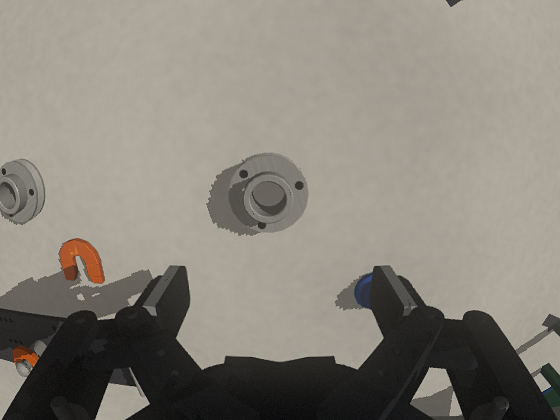

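>>> {"op": "jog_arm", "data": {"targets": [0,-0.95,-0.1,-3.0,-0.6,1.0,0,0,0,0,-4.0,0,0,0,0,0,0,-3.0,0,0,0,0,0,0,0,0,0,0]}}

```text
t: 6.5
eef_pos: [511.5, 300.4, 48.9]
tool_rot: [[-0.962, 0.274, 0.005], [0.274, 0.962, -0.009], [-0.007, -0.007, -1.0]]
ft_force: [-0.2, 0.1, 1.0]
grip_width: 85.3
```

>>> {"op": "jog_arm", "data": {"targets": [0,-0.35,1.05,0,0.5,0.3,0,0,0,0,-0.7,0,0,0,0,0,0,-0.6,0,0,0,0,0,0,0,0,0,0]}}

```text
t: 6.9
eef_pos: [510.8, 309.3, 39.3]
tool_rot: [[-0.96, 0.279, 0.004], [0.279, 0.96, 0.002], [-0.003, 0.003, -1.0]]
ft_force: [0.7, 0.2, -0.2]
grip_width: 85.5
```

>>> {"op": "jog_arm", "data": {"targets": [0,-0.25,0.15,-0.5,0,0,0,0,0,0,0,0,0,0,0.3,0,0,0,0,0,0,0.5,0,0,0,0,0,0,0.6,0,0,0,0,0,0,0.6,0,0,0,0,0,0], "grip_force": 50}}

```text
t: 7.5
eef_pos: [509.0, 311.6, 36.2]
tool_rot: [[-0.961, 0.278, 0.006], [0.278, 0.961, 0.003], [-0.005, 0.005, -1.0]]
ft_force: [-0.4, -0.5, 4.1]
grip_width: 40.2
```

```bash
python3 w.py w6;python3 hub.py 508 311
```

```text
t 7.5 p [509.  311.6  36.2] F [-0.4 -0.5  4.1] w 40.2
orange [ 31. 333.] 1546 med z 8.6 ((523.348388671875, 99.89195251464844), (52.27173614501953, 48.62248611450195), 75.27336120605469)
3115 ((502.1977844238281, 313.93060302734375), 31.587003707885742) ((503.3030700683594, 314.4765319824219), (44.87492370605469, 46.82270050048828)) [505.1 313.1  30.3]
```

View pics/w6.png

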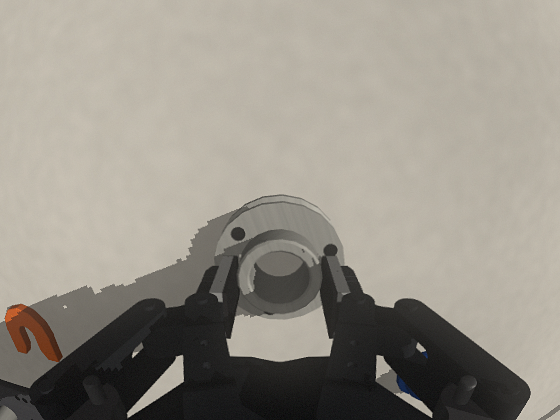

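>>> {"op": "jog_arm", "data": {"targets": [0.6,0,0,2.0,0,0,0,0.6,0,0,4.0,0,0,0,0.6,0,0,4.0,0,0,0,0.6,2.0,-3.6,0.5,0,0,0,0.6,2.0,-3.6,0,0,0,0,0.6,2.0,-3.6,0,0,0,0,0.6,2.0,-3.6,0,0,0,0,0.6,2.0,-3.6,0,0,0,0]}}

```text
t: 8.35
eef_pos: [603.6, 135.5, 141.9]
tool_rot: [[-0.966, 0.259, -0.001], [0.259, 0.966, 0.006], [0.003, 0.006, -1.0]]
ft_force: [0.3, 0.9, -1.5]
grip_width: 39.8
```

>>> {"op": "jog_arm", "data": {"targets": [0.6,1.8,-2.8,0,0,0,0,0.6,0,0,0,0,0,0,0.6,0,0,0,0,0,0]}}

```text
t: 8.65
eef_pos: [624.2, 95.4, 140.3]
tool_rot: [[-0.962, 0.273, -0.001], [0.273, 0.962, 0.001], [0.001, 0.0, -1.0]]
ft_force: [-0.6, 1.0, -2.3]
grip_width: 39.9
```

>>> {"op": "jog_arm", "data": {"targets": [0.6,2.5,-3.1,-0.5,0,0,0,0.6,0,0,0,0,0,0,0.6,0,0,0,0,0,0]}}

```text
t: 8.95
eef_pos: [647.1, 67.4, 133.5]
tool_rot: [[-0.963, 0.268, -0.005], [0.268, 0.963, 0.002], [0.005, 0.001, -1.0]]
ft_force: [0.1, 1.1, -2.4]
grip_width: 39.7
```

```bash
python3 w.py w7;python3 - <<'E'
from h import *
P=np.load('pics/P.npy');o=arm.get_obs();z=o['eef_pos'][2]
q=P[np.isfinite(P[...,2])&(np.hypot(P[...,0]-o['eef_pos'][0],P[...,1]-o['eef_pos'][1])<45)]
print(np.histogram(q[:,2],bins=np.arange(50,150,4)))
E
```

```text
t 8.95 p [647.1  67.4 133.5] F [ 0.1  1.1 -2.4] w 39.7
orange [276.  49.] 2469 med z 8.6 ((523.7071533203125, 99.23924255371094), (50.16290283203125, 47.752647399902344), 74.25965118408203)
orange [134. 232.] 2306 med z 48.7 ((630.175048828125, -49.579708099365234), (59.95991516113281, 65.84127807617188), 17.384777069091797)
orange [ 36. 236.] 1254 med z 48.6 ((600.9197998046875, -148.79348754882812), (52.73974609375, 46.70455551147461), 53.62651062011719)
(array([   0,    0,    8,   11,    0,    0,    0,    0,    0,    0,    0,
          5,  640,  332,  217, 2577, 2785,  515,  709, 2906,  341,  350,
        363,  401]), array([ 50,  54,  58,  62,  66,  70,  74,  78,  82,  86,  90,  94,  98,
       102, 106, 110, 114, 118, 122, 126, 130, 134, 138, 142, 146]))
```

View pics/w7.png

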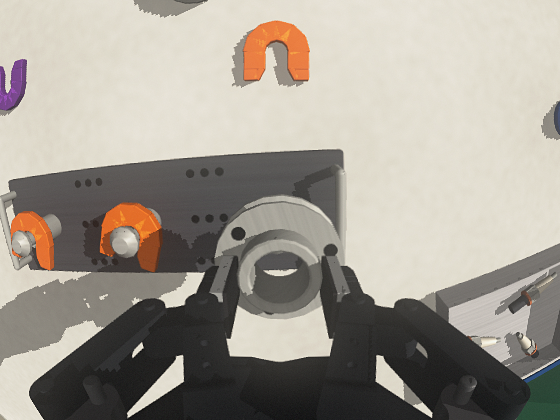

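```bash
cat > held.py <<'E'
# fit held pulley: flange rim top and hub inner edge
from h import *
from scipy.optimize import least_squares
P=np.load('pics/P.npy');o=arm.get_obs();e=np.array(o['eef_pos']);R=np.array(o['tool_rot'])
L=(P-e)@R  # tool coords
m=(L[...,2]>17)&(L[...,2]<23)&(np.hypot(L[...,0],L[...,1])<42)
q=L[m&(L[...,0]>8)] 
print('flange n',len(q),'z',np.median(q[:,2]).round(1))
a=np.arctan2(q[:,1],q[:,0]);r=np.hypot(q[:,0],q[:,1])
# outer rim samples
pts=[]
for k in np.arange(-1.2,1.2,0.08):
    s=q[(abs(a-k)<.04)]
    if len(s)>5: pts.append(s[np.argmax(np.hypot(s[:,0],s[:,1]))])
pts=np.array(pts)
f=least_squares(lambda c:np.hypot(pts[:,0]-c[0],pts[:,1]-c[1])-33,[0,0],loss='soft_l1')
print('flange centre tool xy',f.x.round(2),'rms',np.sqrt(np.mean((np.hypot(pts[:,0]-f.x[0],pts[:,1]-f.x[1])-33)**2)).round(2),len(pts))
m=(L[...,2]>4)&(L[...,2]<9)&(np.hypot(L[...,0],L[...,1])<22)
q=L[m];print('hub n',len(q),q.mean(0).round(1),cv2.minEnclosingCircle(q[:,:2].astype(np.float32)))
w=e+R@np.array([*f.x,0]);print('centre world',w.round(1))
E
python3 held.py
```

```text
flange n 4011 z 19.6
flange centre tool xy [2.64 1.42] rms 0.22 30
hub n 2700 [3.4 0.7 6.1] ((0.5779532790184021, 0.27227291464805603), 21.745025634765625)
centre world [645.5  68.  133.7]
```

>>> {"op": "jog_arm", "data": {"targets": [0.6,0.38,-0.32,-1.0,0,0,0,0.6,0,0,-1.0,0,0,0,0.6,0,0,0,0,0,0,0.6,0,0,0,0,0,0]}}

```text
t: 9.4
eef_pos: [649.8, 65.8, 111.0]
tool_rot: [[-0.964, 0.264, -0.006], [0.264, 0.964, 0.001], [0.006, -0.0, -1.0]]
ft_force: [0.6, -0.3, -3.0]
grip_width: 39.6
```

>>> {"op": "jog_arm", "data": {"targets": [0.6,0.11,-0.15,-0.4,0,-0.3,0,0.6,0,0,0,0,0,0,0.6,0,0,0,0,0,0]}}

```text
t: 9.7
eef_pos: [650.7, 65.0, 106.6]
tool_rot: [[-0.965, 0.263, -0.001], [0.263, 0.965, 0.002], [0.001, 0.001, -1.0]]
ft_force: [0.0, 0.6, -2.2]
grip_width: 39.9
```

```bash
python3 w.py w8; python3 held.py
```

```text
t 9.7 p [650.7  65.  106.6] F [ 0.   0.6 -2.2] w 39.9
orange [278.  36.] 3035 med z 8.7 ((524.0172729492188, 99.33351135253906), (49.78549575805664, 47.27260208129883), 74.39080810546875)
orange [120. 239.] 2804 med z 48.6 ((632.8388671875, -62.786643981933594), (58.05203628540039, 91.63768005371094), 9.836438179016113)
orange [ 20. 243.] 1260 med z 48.4 ((616.8123779296875, -157.44212341308594), (48.56785583496094, 82.54154968261719), 46.52068328857422)
flange n 3947 z 19.5
flange centre tool xy [1.72 0.27] rms 0.22 30
hub n 2923 [3.5 0.5 6. ] ((0.08733047544956207, -0.06615804135799408), 21.9052677154541)
centre world [649.   65.6 106.6]
```

View pics/w8.png

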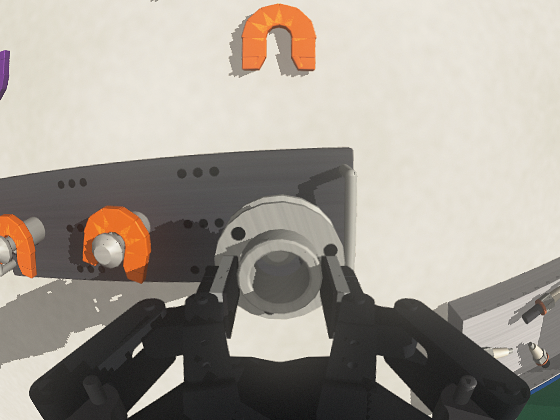

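>>> {"op": "jog_arm", "data": {"targets": [0.6,0.05,-0.1,-0.5,0,0,0,0.6,0,0,-0.4,0,0,0,0.6,0,0,0,0,0,0]}}

```text
t: 10.05
eef_pos: [651.5, 63.7, 97.4]
tool_rot: [[-0.965, 0.263, 0.0], [0.263, 0.965, 0.002], [0.0, 0.002, -1.0]]
ft_force: [-0.1, -0.8, -2.3]
grip_width: 39.9
```

Past the contact height with no force, so the pin's head is entering the bore. Continuing down.

>>> {"op": "jog_arm", "data": {"targets": [0.6,0,0,-0.5,0,0,0,0.6,0,0,-0.5,0,0,0,0.6,0,0,-0.5,0,0,0,0.6,0,0,0,0,0,0]}}

```text
t: 10.45
eef_pos: [651.4, 63.6, 80.8]
tool_rot: [[-0.965, 0.263, -0.0], [0.263, 0.965, 0.002], [0.001, 0.001, -1.0]]
ft_force: [0.2, -0.6, -1.9]
grip_width: 39.9
```

>>> {"op": "jog_arm", "data": {"targets": [0.6,0,0,-1.0,0,0,0,0.6,0,0,-1.0,0,0,0,0.6,0,0,-0.7,0,0,0,0.6,0,0,0,0,0,0]}}

```text
t: 10.85
eef_pos: [651.2, 63.7, 50.9]
tool_rot: [[-0.965, 0.263, -0.001], [0.263, 0.965, 0.001], [0.001, 0.001, -1.0]]
ft_force: [-0.7, -0.6, -2.1]
grip_width: 40.0
```

>>> {"op": "jog_arm", "data": {"targets": [0.6,0,0,-0.4,0,0,0,0.6,0,0,-0.1,0,0,0,0.6,0,0,0,0,0,0]}}

```text
t: 11.15
eef_pos: [651.6, 63.7, 46.5]
tool_rot: [[-0.965, 0.263, -0.001], [0.263, 0.965, 0.002], [0.001, 0.001, -1.0]]
ft_force: [-0.2, 0.4, -2.2]
grip_width: 39.8
```

>>> {"op": "jog_arm", "data": {"targets": [0.6,0,0,-0.1,0,0,0,0.45,0,0,0,0,0,0,0.3,0,0,0,0,0,0,0.1,0,0,0,0,0,0,0,0,0,2.0,0,0,0,0,0,0,4.0,0,0,0,0,0,0,4.0,0,0,0,0,0,0,0,0,0,0], "grip_force": 20}}

```text
t: 11.95
eef_pos: [652.7, 63.8, 148.7]
tool_rot: [[-0.965, 0.263, 0.001], [0.263, 0.965, 0.002], [-0.001, 0.002, -1.0]]
ft_force: [1.5, -0.5, -0.1]
grip_width: 85.5
```

```bash
python3 w.py w9;python3 hub.py 650 64 36 43; python3 hub.py 650 64 23 29
```

```text
t 11.95 p [652.7  63.8 148.7] F [ 1.5 -0.5 -0.1] w 85.5
orange [279.  44.] 2195 med z 8.7 ((522.9548950195312, 99.46977233886719), (50.07972717285156, 49.07838439941406), 73.77930450439453)
orange [143. 217.] 2179 med z 48.7 ((628.3341674804688, -56.14720916748047), (68.49523162841797, 70.54824829101562), 55.93361282348633)
orange [ 45. 222.] 1198 med z 48.6 ((605.5748901367188, -162.0092010498047), (74.69091033935547, 57.74468231201172), 89.87722778320312)
1058 ((649.8843383789062, 64.51725006103516), 20.062192916870117) ((647.365966796875, 65.08180236816406), (38.92039489746094, 34.56227493286133)) [643.6  66.   40.4]
2935 ((650.0902709960938, 64.38670349121094), 33.281761169433594) ((650.170166015625, 64.02892303466797), (65.12770080566406, 66.22379302978516)) [646.4  65.4  26.7]
```

View pics/w9.png

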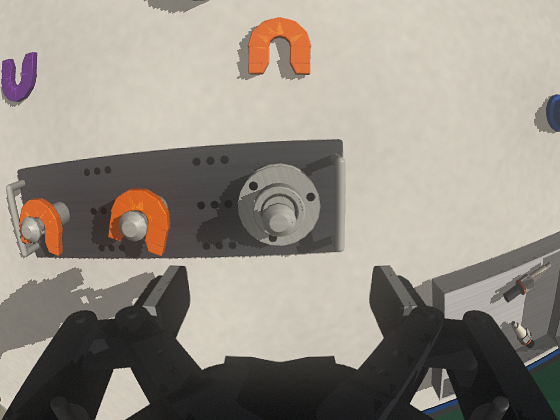

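Pulley A is seated: hub top at 40.4, flange top at 26.7, centred on the pin. Next I fetch clip1 from (525,98).

>>> {"op": "jog_arm", "data": {"targets": [0,-4.2,1.16,-1.0,0,0,0,0,-4.2,1.16,-1.0,0,0,0,0,-4.2,1.16,-1.0,0,0,0,0,0,0,-1,0,0,0,0,0,0,0,0,0,0]}}

```text
t: 12.5
eef_pos: [519.0, 97.7, 102.6]
tool_rot: [[-0.964, 0.264, -0.005], [0.264, 0.964, -0.001], [0.005, -0.002, -1.0]]
ft_force: [0.5, 0.2, 0.9]
grip_width: 85.2
```

```bash
python3 w.py w10
```

```text
t 12.5 p [519.   97.7 102.6] F [0.5 0.2 0.9] w 85.2
orange [283. 225.] 2803 med z 8.7 ((523.3292236328125, 99.21627044677734), (49.21380615234375, 48.425662994384766), 74.63529968261719)
orange [132. 386.] 283 med z 48.7 ((597.4239501953125, -38.95841979980469), (15.792498588562012, 231.78277587890625), 43.27265548706055)
```

>>> {"op": "jog_arm", "data": {"targets": [0,0.65,0.09,-3.0,0,-0.2,0,0,0,0,-3.0,0,0,0,0,0,0,-1.5,0,0,0,0,0,0,-0.5,0,0,0,0.2,0,0,0,0,0,0,0.2,0,0,0,0,0,0]}}

```text
t: 13.15
eef_pos: [534.7, 97.6, 20.9]
tool_rot: [[-0.963, 0.269, 0.008], [0.269, 0.963, 0.0], [-0.007, 0.002, -1.0]]
ft_force: [-0.5, -0.7, -0.6]
grip_width: 68.4
```

>>> {"op": "jog_arm", "data": {"targets": [0.2,-0.9,0.1,-0.3,0,0.4,0,0.2,0,0,-0.2,0,0,0,0.2,0,0,0,0,0,0]}}

```text
t: 13.45
eef_pos: [526.6, 98.7, 17.7]
tool_rot: [[-0.963, 0.269, 0.004], [0.269, 0.963, 0.001], [-0.004, 0.002, -1.0]]
ft_force: [-1.2, -0.4, 1.1]
grip_width: 68.4
```

>>> {"op": "jog_arm", "data": {"targets": [0.3,-0.1,0,-0.35,0,0.2,0,0.38,0,0,-0.1,0,0,0,0.42,0,0,0,0,0,0,0.45,0,0,0,0,0,0,0.45,0,0,0,0,0,0]}}

```text
t: 13.95
eef_pos: [525.8, 98.0, 14.4]
tool_rot: [[-0.963, 0.27, 0.002], [0.27, 0.963, 0.001], [-0.001, 0.001, -1.0]]
ft_force: [-0.3, -0.3, 0.0]
grip_width: 49.6
```

```bash
python3 w.py w11
```

```text
t 13.95 p [525.8  98.   14.4] F [-0.3 -0.3  0. ] w 49.6
orange [280. 272.] 6553 med z 8.9 ((523.4475708007812, 98.61412048339844), (49.83418273925781, 48.38603591918945), 74.67431640625)
```

View pics/w11.png

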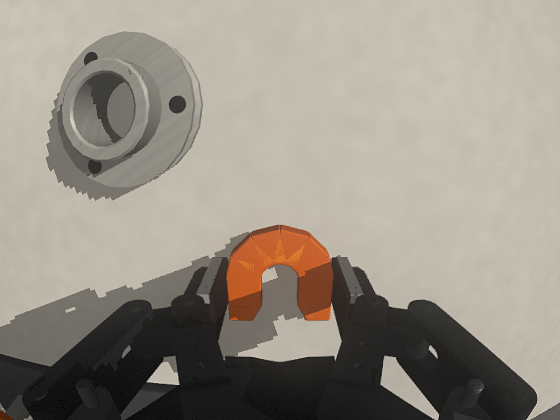

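>>> {"op": "jog_arm", "data": {"targets": [0.45,0,0,1.5,0,0,0,0.45,0,0,2.0,0,0,0,0.45,1.5,-0.4,0.5,0,0,0,0.45,2.5,-0.7,0,0,0,0,0.45,1.8,-0.5,0,0,0,0,0.45,0.5,0,0,0,0,0,0.45,0,0,0,0,0,0]}}

```text
t: 14.7
eef_pos: [589.4, 82.7, 61.1]
tool_rot: [[-0.964, 0.268, 0.001], [0.268, 0.964, 0.002], [-0.001, 0.002, -1.0]]
ft_force: [0.1, -0.9, -0.7]
grip_width: 49.5
```

```bash
python3 w.py w12
```

```text
t 14.7 p [589.4  82.7  61.1] F [ 0.1 -0.9 -0.7] w 49.5
orange [280. 272.] 6588 med z 55.5 ((599.6907348632812, 79.47738647460938), (53.1656379699707, 74.1474380493164), 63.952213287353516)
orange [ 15. 343.] 876 med z 48.2 ((637.8165283203125, -174.2230224609375), (37.428680419921875, 135.23394775390625), 40.70976638793945)
orange [ 84. 333.] 201 med z 48.3 ((598.5773315429688, -40.815589904785156), (6.301826000213623, 157.17807006835938), 27.154462814331055)
```

View pics/w12.png

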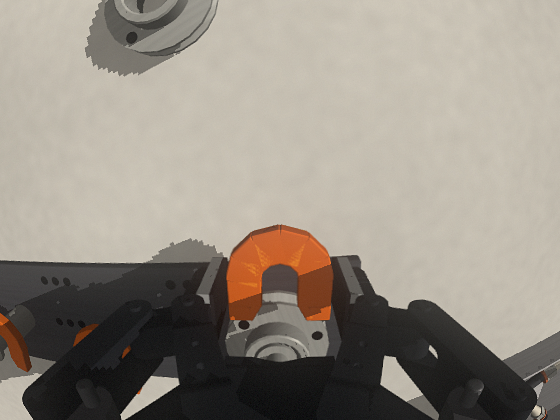

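>>> {"op": "jog_arm", "data": {"targets": [0.45,0,-0.15,-0.25,0,0,0,0.45,1.5,-0.42,0,0,0,0,0.45,0.5,-0.14,0,0,0,0,0.45,0,0,0,0,0,0]}}

```text
t: 15.15
eef_pos: [603.2, 76.7, 57.4]
tool_rot: [[-0.964, 0.264, -0.007], [0.264, 0.964, 0.001], [0.007, -0.001, -1.0]]
ft_force: [0.6, 0.9, -0.4]
grip_width: 49.4
```

>>> {"op": "jog_arm", "data": {"targets": [0.45,1.0,-0.26,0.05,0,0,0,0.45,1.0,-0.26,0,0,0,0,0.45,0.5,-0.13,0,0,0,0,0.45,0,0,0,0,0,0]}}

```text
t: 15.55
eef_pos: [628.1, 70.2, 57.4]
tool_rot: [[-0.965, 0.263, -0.01], [0.263, 0.965, 0.001], [0.01, -0.002, -1.0]]
ft_force: [-0.4, 0.0, 0.0]
grip_width: 49.5
```

>>> {"op": "jog_arm", "data": {"targets": [0.45,0.9,-0.24,0,0,-0.5,0,0.45,0.8,-0.21,0,0,0,0,0.45,0.5,-0.13,0,0,0,0,0.45,0,0,0,0,0,0]}}

```text
t: 15.95
eef_pos: [652.0, 63.7, 57.3]
tool_rot: [[-0.965, 0.264, -0.001], [0.264, 0.965, 0.001], [0.001, 0.001, -1.0]]
ft_force: [-0.2, 0.0, -0.5]
grip_width: 49.5
```

```bash
python3 w.py w13
```

```text
t 15.95 p [652.   63.7  57.3] F [-0.2  0.  -0.5] w 49.5
orange [279. 270.] 6102 med z 51.7 ((649.9655151367188, 64.70515441894531), (49.986793518066406, 48.913658142089844), 73.99907684326172)
orange [ 86. 266.] 3720 med z 48.6 ((630.26708984375, -55.38130187988281), (56.23508834838867, 134.8477325439453), 8.918004989624023)
```

View pics/w13.png

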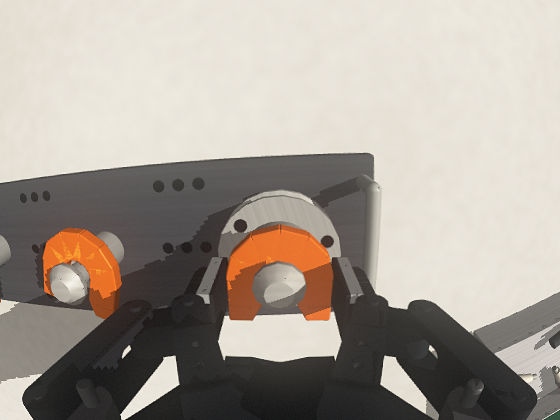

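Clip1 is in the groove and centred. Lowering about 2.5 mm, then releasing and lifting away.

>>> {"op": "jog_arm", "data": {"targets": [0.45,0,0,-0.2,0,0,0,0.45,0,0,0,0,0,0,0.41,0,0,0,0,0,0,0.3,0,0,0,0,0,0,0.1,0,0,0.3,0,0,0,0,0,0,3.0,0,0,0,0,0,0,5,0,0,0,0,0,0,1,0,0,0]}}

```text
t: 16.8
eef_pos: [647.6, 64.4, 148.3]
tool_rot: [[-0.965, 0.262, -0.01], [0.262, 0.965, 0.001], [0.01, -0.002, -1.0]]
ft_force: [1.2, -0.2, 0.9]
grip_width: 85.4
```

```bash
python3 w.py w14; python3 hub.py 650 64 58 72
```

```text
t 16.8 p [647.6  64.4 148.3] F [ 1.2 -0.2  0.9] w 85.4
orange [280. 218.] 2611 med z 48.6 ((647.7828979492188, 64.93074798583984), (50.570926666259766, 48.174800872802734), 74.9785385131836)
orange [145. 224.] 2161 med z 48.6 ((628.5864868164062, -56.051918029785156), (67.77238464355469, 71.02999877929688), 55.76557922363281)
orange [ 47. 229.] 1250 med z 48.6 ((604.2406616210938, -166.4156494140625), (69.82788848876953, 82.98846435546875), 14.882827758789062)
854 ((649.5980834960938, 64.18941497802734), 12.182487487792969) ((649.38330078125, 64.73035430908203), (22.938779830932617, 23.459266662597656)) [647.9  65.   64.3]
```

View pics/w14.png

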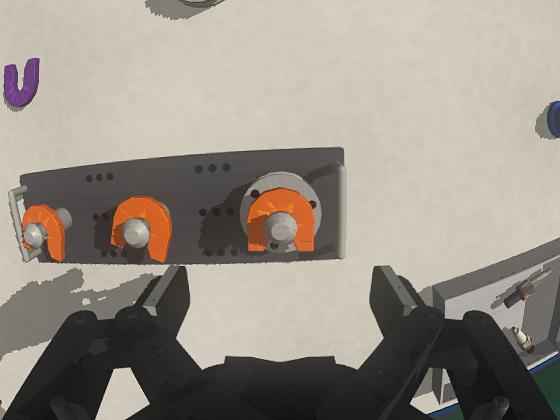

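Clip1 is home: its top is at 48.6 like the untouched ones, and it is centred on pin1. On to clip2, which is yawed about −33.5°.

>>> {"op": "jog_arm", "data": {"targets": [0,-0.7,-3.6,0,0,0,-6.1,0,-0.7,-3.6,0,0,0,-6.1,0,-0.7,-3.6,-1.0,0,0,-6.1,0,0,0,-1.0,0,0,0,0,0,0,0,0,0,0]}}

```text
t: 17.35
eef_pos: [623.4, -44.0, 125.9]
tool_rot: [[-0.829, 0.558, -0.01], [0.558, 0.83, 0.005], [0.011, -0.001, -1.0]]
ft_force: [-0.1, 1.2, -1.2]
grip_width: 85.6
```

```bash
python3 w.py w15; python3 hub.py 626 -43 58 72; python3 t.py t3
```

```text
t 17.35 p [623.4 -44.  125.9] F [-0.1  1.2 -1.2] w 85.6
orange [425. 172.] 2681 med z 48.5 ((658.0866088867188, 75.32757568359375), (78.29286193847656, 54.230445861816406), 60.948387145996094)
orange [281. 227.] 3148 med z 48.6 ((632.9028930664062, -46.45259094238281), (53.83007049560547, 67.20475769042969), 57.428375244140625)
orange [141. 268.] 1310 med z 48.6 ((591.47265625, -138.91537475585938), (31.255712509155273, 121.9610595703125), 5.597139835357666)
1054 ((625.6464233398438, -42.962188720703125), 12.027411460876465) ((625.7179565429688, -42.83763122558594), (22.917068481445312, 23.65614128112793)) [624.1 -41.9  64.3]
t 17.4 p [623.5 -44.9 126.4] F [-0.3 -0.6  0.2] w 85.5
tool y yaw 56.0
orange [539.  82.] 393 z 21.4 [ 822.6 -615.8] [158.7  30.4] 28.2 mean [ 841.2 -603.4   21.7]
orange [252. 156.] 240 z 48.1 [649.5  64.4] [48.8 47.3] 74.8 mean [648.8  63.8  48.1]
hub [434. 207.] [ 539.2 -345.9   20.7] z 30.0
hub [254. 254.] [431.9  56.3  19.7] z 29.8
```

View pics/w15.png

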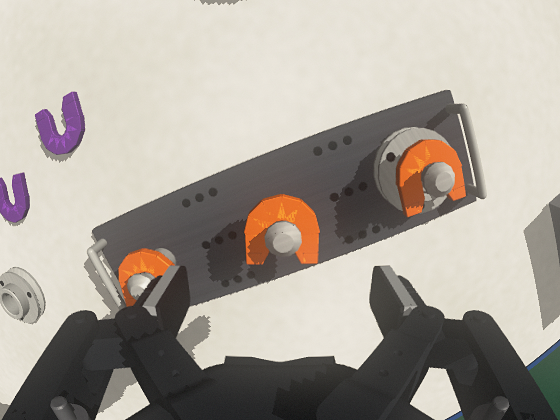

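>>> {"op": "jog_arm", "data": {"targets": [0,0.35,0.14,-2.5,0,-0.5,0,0,0,0,-2.5,0,0,0,0,0,0,-1.5,0,0,0,0.2,0,0,-0.5,0,0,0,0.25,0,0,0,0,0,0,0.25,0,0,0,0,0,0], "grip_force": 20}}

```text
t: 18.05
eef_pos: [630.8, -36.2, 56.7]
tool_rot: [[-0.836, 0.549, 0.005], [0.549, 0.836, 0.008], [-0.0, 0.009, -1.0]]
ft_force: [-0.6, -1.7, 1.4]
grip_width: 64.1
```

>>> {"op": "jog_arm", "data": {"targets": [0.25,-0.38,-0.72,-0.1,0.5,0.3,0,0.25,0,0,-0.2,0,0,0,0.25,0,0,0,0,0,0]}}

```text
t: 18.35
eef_pos: [628.7, -43.7, 55.8]
tool_rot: [[-0.836, 0.549, 0.005], [0.549, 0.836, 0.018], [0.006, 0.017, -1.0]]
ft_force: [-0.3, -0.2, 0.9]
grip_width: 64.3
```

```bash
python3 w.py w16
```

```text
t 18.35 p [628.7 -43.7  55.8] F [-0.3 -0.2  0.9] w 64.3
orange [471. 188.] 4511 med z 48.4 ((653.3189086914062, 75.65381622314453), (75.5675277709961, 50.39897155761719), 69.2221908569336)
orange [281. 264.] 6221 med z 48.6 ((626.122802734375, -48.27839279174805), (68.27057647705078, 53.65254592895508), 73.05072784423828)
orange [ 85. 306.] 1356 med z 48.6 ((587.1997680664062, -137.8985137939453), (102.27945709228516, 20.68170166015625), 89.8379135131836)
```

View pics/w16.png

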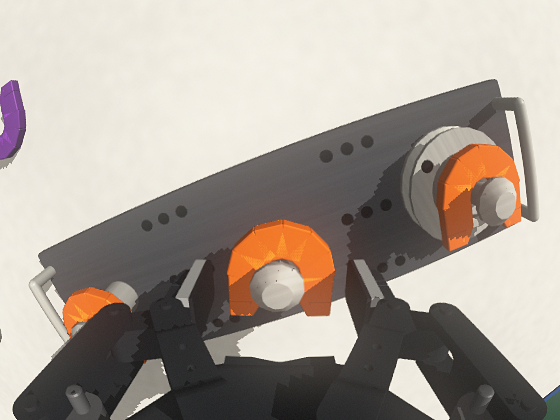

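>>> {"op": "jog_arm", "data": {"targets": [0.3,0,0,-0.25,-1.0,0.3,0,0.38,0,0,0,0,0,0,0.42,0,0,0,0,0,0,0.45,0,0,0,0,0,0,0.45,0,0,0,0,0,0]}}

```text
t: 18.9
eef_pos: [629.5, -44.0, 54.4]
tool_rot: [[-0.836, 0.549, 0.001], [0.549, 0.836, -0.002], [-0.002, -0.001, -1.0]]
ft_force: [-0.1, 0.5, 0.5]
grip_width: 49.7
```

```bash
python3 w.py w17
```

```text
t 18.9 p [629.5 -44.   54.4] F [-0.1  0.5  0.5] w 49.7
orange [475. 188.] 4691 med z 48.4 ((655.988525390625, 62.38343048095703), (61.427337646484375, 59.49128723144531), 27.342615127563477)
orange [280. 264.] 6378 med z 48.6 ((625.0925903320312, -41.115909576416016), (59.78432083129883, 48.8071174621582), 55.630001068115234)
orange [ 90. 304.] 1637 med z 48.6 ((588.999755859375, -130.06094360351562), (93.15918731689453, 22.412912368774414), 86.69438171386719)
```

>>> {"op": "jog_arm", "data": {"targets": [0.45,0,0,0.2,0,0,0,0.45,-0.84,0.55,0,0,0,0,0.45,-1.67,1.1,0,0,0,0,0.45,-1.67,1.1,0,0,0,0,0.45,-1.67,1.1,0,0,0,0,0.45,-1.67,1.1,0,0,0,0,0.45,-1.0,0.66,0,0,0,0,0.45,0,0,0,0,0,0]}}

```text
t: 19.75
eef_pos: [537.6, 16.7, 56.1]
tool_rot: [[-0.837, 0.548, -0.001], [0.548, 0.837, -0.0], [0.001, -0.001, -1.0]]
ft_force: [0.4, 0.3, 0.1]
grip_width: 49.4
```

```bash
python3 w.py w18
```

```text
t 19.75 p [537.6  16.7  56.1] F [0.4 0.3 0.1] w 49.4
orange [280. 266.] 6800 med z 50.4 ((545.9656982421875, 13.721305847167969), (54.61186981201172, 76.1639175415039), 54.61234664916992)
orange [411. 387.] 310 med z 48.4 ((619.582763671875, 43.31793212890625), (10.169867515563965, 95.12808227539062), 86.17601013183594)
```

View pics/w18.png

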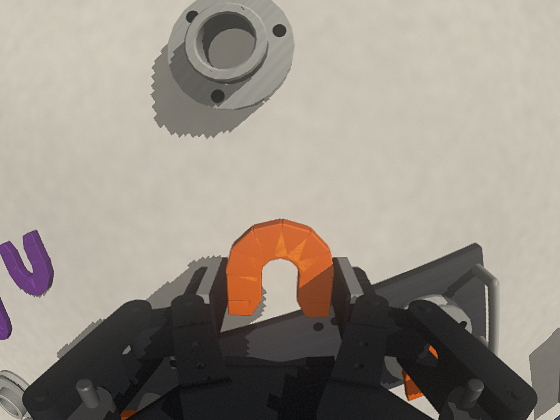

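>>> {"op": "jog_arm", "data": {"targets": [0.45,0,0,-2.0,0,0,0,0.45,0,0,-1.0,0,0,0,0.45,0,0,-0.5,0,0,0,0.45,0,0,-0.2,0,0,0,0.45,0,0,0,0,0,0]}}

```text
t: 20.3
eef_pos: [544.2, 13.8, 18.7]
tool_rot: [[-0.834, 0.551, 0.008], [0.551, 0.834, -0.002], [-0.008, 0.003, -1.0]]
ft_force: [0.0, 0.8, -0.2]
grip_width: 49.6
```

>>> {"op": "jog_arm", "data": {"targets": [0.45,0,0,-0.3,0,0.5,0,0.45,0,0,0,0,0,0,0.42,0,0,0,0,0,0,0.35,0,0,0,0,0,0,0.15,0,0,0.3,0,0,0,0,0,0,3,0,0,0,0,0,0,5,0,0,0,0,0,0,3,0,0,0]}}

```text
t: 21.1
eef_pos: [541.9, 13.4, 129.3]
tool_rot: [[-0.834, 0.551, -0.009], [0.551, 0.834, -0.002], [0.006, -0.007, -1.0]]
ft_force: [0.6, 0.2, -0.3]
grip_width: 85.4
```

```bash
python3 w.py w19; python3 hub.py 432 56
```

```text
t 21.1 p [541.9  13.4 129.3] F [ 0.6  0.2 -0.3] w 85.4
orange [283. 207.] 2358 med z 8.7 ((541.1590576171875, 16.35982322692871), (49.34112548828125, 48.12236785888672), 54.44551467895508)
orange [422. 285.] 749 med z 48.5 ((632.3688354492188, 77.28593444824219), (144.20352172851562, 16.66200065612793), 15.429041862487793)
1298 ((430.552978515625, 56.26129150390625), 20.203031539916992) ((430.4295959472656, 56.10527801513672), (39.04926681518555, 39.392269134521484)) [430.9  56.4  30.4]
```

View pics/w19.png

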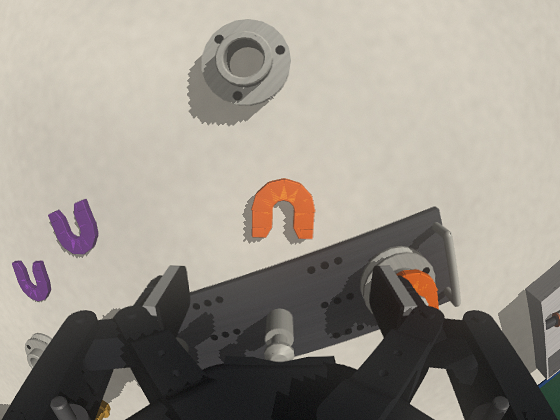

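>>> {"op": "jog_arm", "data": {"targets": [0,-4.0,1.6,-0.8,0,0,0,0,-4.0,1.6,-0.8,0,0,0,0,-2.5,0.9,-1.0,0,0,0,0,0,0,-1.0,0,0,0,0,0,0,-1.0,0,0,0,0,0,0,0,0,0,0]}}

```text
t: 21.75
eef_pos: [440.9, 55.3, 90.9]
tool_rot: [[-0.833, 0.552, 0.013], [0.552, 0.834, 0.0], [-0.011, 0.008, -1.0]]
ft_force: [-0.3, 0.8, -0.2]
grip_width: 85.4
```

```bash
python3 w.py w20; python3 hub.py 432 56
```

```text
t 21.75 p [440.9  55.3  90.9] F [-0.3  0.8 -0.2] w 85.4
orange [306. 338.] 1651 med z 8.6 ((500.7162170410156, 43.42036437988281), (50.10276412963867, 136.52285766601562), 56.12439727783203)
orange [427. 403.] 590 med z 48.4 ((575.0938110351562, 77.53252410888672), (250.0205535888672, 23.51114845275879), 0.12825772166252136)
1735 ((430.66278076171875, 56.571022033691406), 20.26861000061035) ((430.5512390136719, 56.563697814941406), (39.136207580566406, 39.89885711669922)) [429.9  56.9  30.4]
```

>>> {"op": "jog_arm", "data": {"targets": [0,-0.95,0.1,-1.5,0,0.7,0,0,0,0,-1.5,0,0,0,0,0,0,-1.0,0,0,0,0,0,0,-0.5,0,0,0,0,0,0,0,0,0,0]}}

```text
t: 22.3
eef_pos: [440.4, 54.9, 45.2]
tool_rot: [[-0.83, 0.557, 0.013], [0.557, 0.83, 0.001], [-0.01, 0.008, -1.0]]
ft_force: [0.4, -0.0, -0.0]
grip_width: 85.4
```

>>> {"op": "jog_arm", "data": {"targets": [0,-0.9,0.15,0,0,0.8,0,0,0,0,-0.5,0,0,0,0,0,0,-0.2,0,0,0,0,0,0,0,0,0,0]}}

```text
t: 22.7
eef_pos: [431.6, 56.5, 38.7]
tool_rot: [[-0.83, 0.558, -0.0], [0.558, 0.83, 0.001], [0.001, 0.001, -1.0]]
ft_force: [-0.2, -0.5, 0.2]
grip_width: 85.5
```

>>> {"op": "jog_arm", "data": {"targets": [0,0,0,-0.25,0,0,0,0.3,0,0,0,0,0,0,0.5,0,0,0,0,0,0,0.6,0,0,0,0,0,0,0.6,0,0,0,0,0,0], "grip_force": 50}}

```text
t: 23.2
eef_pos: [431.9, 56.6, 36.7]
tool_rot: [[-0.831, 0.557, 0.001], [0.557, 0.831, 0.002], [0.0, 0.002, -1.0]]
ft_force: [-1.5, 0.1, 4.9]
grip_width: 38.3
```

>>> {"op": "jog_arm", "data": {"targets": [0.6,0,0,0,0,0,0,0.6,0,0,2,0,0,0,0.6,0,0,4,0,0,0,0.6,0,0,4,0,0,0,0.6,0,0,0,0,0,0]}}

```text
t: 23.7
eef_pos: [430.6, 56.3, 138.4]
tool_rot: [[-0.83, 0.557, -0.004], [0.557, 0.83, 0.001], [0.004, -0.001, -1.0]]
ft_force: [0.2, 0.2, -2.2]
grip_width: 38.5
```

```bash
python3 w.py w21; python3 held.py
```

```text
t 23.7 p [430.6  56.3 138.4] F [ 0.2  0.2 -2.2] w 38.5
orange [304. 327.] 652 med z 8.7 ((490.4293518066406, 28.312240600585938), (47.14231491088867, 158.9219970703125), 69.8913803100586)
orange [393. 384.] 278 med z 48.3 ((545.2655029296875, 66.106201171875), (19.7060489654541, 219.03378295898438), 82.83281707763672)
flange n 3663 z 18.5
flange centre tool xy [-0.05  0.62] rms 0.22 30
hub n 2602 [2.1 0.7 5.3] ((0.3851515054702759, 0.17023804783821106), 21.833572387695312)
centre world [429.9  56.8 136.7]
```

View pics/w21.png

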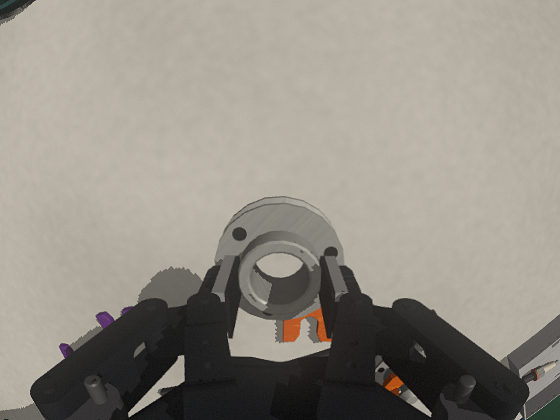

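>>> {"op": "jog_arm", "data": {"targets": [0.6,3.6,-1.85,0,0,0,0,0.6,3.6,-1.85,0,0,0,0,0.6,3.6,-1.85,0,0,0,0,0.6,3.6,-1.85,0,0,0,0,0.6,3.0,-1.5,0,0,0,0,0.6,1.0,-0.5,0,0,0,0,0.6,0,0,0,0,0,0]}}

```text
t: 24.45
eef_pos: [609.2, -40.8, 124.3]
tool_rot: [[-0.833, 0.552, -0.03], [0.553, 0.833, 0.001], [0.025, -0.016, -1.0]]
ft_force: [0.1, 0.8, -2.2]
grip_width: 38.2
```

>>> {"op": "jog_arm", "data": {"targets": [0.6,1.66,-0.24,-0.5,0,-1.7,0,0.6,0,0,-0.5,0,0,0,0.6,0,0,0,0,0,0]}}

```text
t: 24.75
eef_pos: [621.5, -40.9, 110.0]
tool_rot: [[-0.835, 0.551, -0.008], [0.551, 0.835, 0.003], [0.008, -0.002, -1.0]]
ft_force: [-1.5, -1.2, -1.9]
grip_width: 38.8
```

>>> {"op": "jog_arm", "data": {"targets": [0.6,0.43,-0.22,-0.2,0,-0.5,0,0.6,0,0,0,0,0,0,0.6,0,0,0,0,0,0]}}

```text
t: 25.05
eef_pos: [623.7, -41.4, 107.4]
tool_rot: [[-0.836, 0.549, -0.001], [0.549, 0.836, 0.004], [0.003, 0.002, -1.0]]
ft_force: [0.3, 0.3, -1.2]
grip_width: 38.6
```

```bash
python3 w.py w22; python3 held.py
```

```text
t 25.05 p [623.7 -41.4 107.4] F [ 0.3  0.3 -1.2] w 38.6
orange [283.  79.] 3144 med z 8.6 ((541.524658203125, 15.962484359741211), (49.27802276611328, 47.465049743652344), 54.860755920410156)
orange [433. 179.] 3068 med z 48.5 ((658.6815185546875, 74.45053100585938), (77.70465087890625, 58.618202209472656), 64.63591003417969)
orange [136. 281.] 1901 med z 48.6 ((603.3309326171875, -131.81610107421875), (56.557796478271484, 131.2320556640625), 5.831472396850586)
flange n 3848 z 20.1
flange centre tool xy [0.95 0.06] rms 0.21 30
hub n 2771 [2.9 0.2 6.5] ((0.09096572548151016, 0.061102136969566345), 21.981067657470703)
centre world [623.  -40.8 107.5]
```

View pics/w22.png

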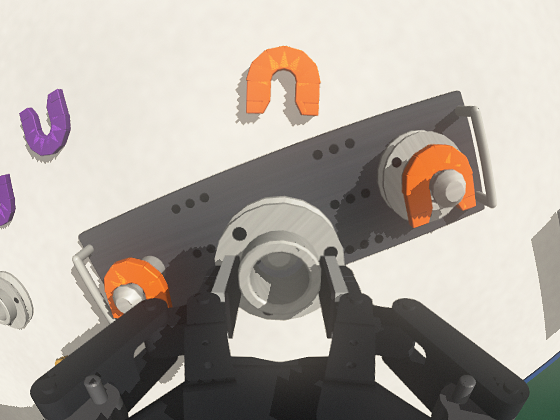

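>>> {"op": "jog_arm", "data": {"targets": [0.6,0.23,-0.2,-0.3,0,0,0,0.6,0,0,0,0,0,0,0.6,0,0,0,0,0,0]}}

```text
t: 25.4
eef_pos: [626.5, -43.5, 105.0]
tool_rot: [[-0.836, 0.549, 0.0], [0.549, 0.836, 0.004], [0.002, 0.003, -1.0]]
ft_force: [0.2, 0.1, -1.3]
grip_width: 38.1
```

>>> {"op": "jog_arm", "data": {"targets": [0.6,0,0,-0.4,0,0,0,0.6,0,0,-0.4,0,0,0,0.6,0,0,-0.3,0,0,0,0.6,0,0,0,0,0,0]}}

```text
t: 25.8
eef_pos: [626.5, -43.6, 93.0]
tool_rot: [[-0.836, 0.549, 0.0], [0.549, 0.836, 0.004], [0.002, 0.003, -1.0]]
ft_force: [0.6, -0.4, -2.2]
grip_width: 38.3
```

>>> {"op": "jog_arm", "data": {"targets": [0.6,0,0,-0.6,0,0,0,0.6,0,0,-0.6,0,0,0,0.6,0,0,-0.8,0,0,0,0.6,0,0,-0.5,0,0,0,0.6,0,0,0,0,0,0]}}

```text
t: 26.3
eef_pos: [626.2, -43.5, 65.2]
tool_rot: [[-0.836, 0.549, -0.001], [0.549, 0.836, 0.004], [0.003, 0.003, -1.0]]
ft_force: [0.7, 0.6, -1.6]
grip_width: 38.3
```

>>> {"op": "jog_arm", "data": {"targets": [0.6,0,0,-0.8,0,0,0,0.6,0,0,-0.5,0,0,0,0.6,0,0,-0.2,0,0,0,0.6,0,0,0,0,0,0]}}

```text
t: 26.7
eef_pos: [626.3, -43.5, 48.6]
tool_rot: [[-0.836, 0.549, -0.001], [0.549, 0.836, 0.004], [0.003, 0.002, -1.0]]
ft_force: [-1.2, -0.4, -0.7]
grip_width: 38.5
```

>>> {"op": "jog_arm", "data": {"targets": [0.6,0,0,-0.2,0,0,0,0.6,0,0,0,0,0,0]}}

```text
t: 26.9
eef_pos: [626.8, -43.6, 47.0]
tool_rot: [[-0.836, 0.549, 0.0], [0.549, 0.836, 0.004], [0.002, 0.003, -1.0]]
ft_force: [-0.1, -0.1, -1.3]
grip_width: 38.1
```

>>> {"op": "jog_arm", "data": {"targets": [0.45,0,0,0,0,0,0,0.3,0,0,0,0,0,0,0.1,0,0,0,0,0,0,0,0,0,2.0,0,0,0,0,0,0,4.0,0,0,0,0,0,0,3.0,0,0,0,0,0,0,0,0,0,0], "grip_force": 20}}

```text
t: 27.6
eef_pos: [627.2, -43.7, 140.1]
tool_rot: [[-0.836, 0.549, 0.001], [0.549, 0.836, 0.003], [0.001, 0.003, -1.0]]
ft_force: [0.5, -0.9, 0.1]
grip_width: 85.2
```

```bash
python3 w.py w23;python3 hub.py 626 -43 36 43; python3 hub.py 626 -43 23 29
```

```text
t 27.6 p [627.2 -43.7 140.1] F [ 0.5 -0.9  0.1] w 85.2
orange [282.  78.] 2400 med z 8.7 ((541.4746704101562, 16.12487030029297), (49.23976135253906, 47.753883361816406), 54.29561996459961)
orange [415. 165.] 2450 med z 48.5 ((652.8236694335938, 65.67338562011719), (58.073123931884766, 63.990379333496094), 31.332563400268555)
orange [147. 257.] 1526 med z 48.7 ((597.7122802734375, -150.842041015625), (41.96761703491211, 145.15306091308594), 2.740265130996704)
1117 ((625.8543701171875, -42.65373229980469), 20.107196807861328) ((623.4839477539062, -40.87212371826172), (39.869083404541016, 33.4311408996582)) [620.5 -38.9  40.4]
3099 ((626.1218872070312, -42.8041877746582), 33.2325439453125) ((625.9168701171875, -42.72418975830078), (65.72477722167969, 65.40778350830078)) [622.7 -40.8  26.7]
```

View pics/w23.png

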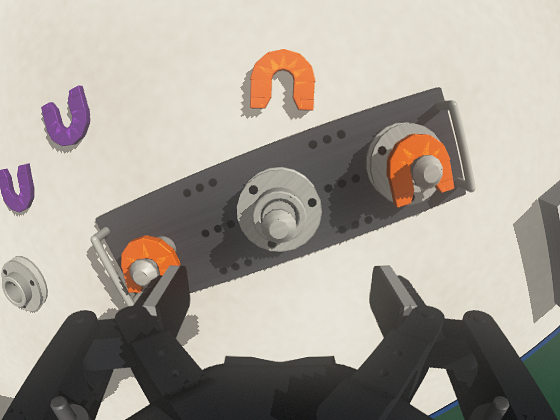

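Pulley B is seated on pin2 (hub top 40.4). Now I fetch clip2 from (541,16).

>>> {"op": "jog_arm", "data": {"targets": [0,-3.0,2.1,-1.0,0,0,-1,0,-3.0,2.1,-1.0,0,0,-1,0,-2.0,1.4,-1.0,0,0,0,0,0,0,-1,0,0,0,0,0,0,0,0,0,0]}}

```text
t: 28.15
eef_pos: [542.4, 12.6, 94.6]
tool_rot: [[-0.815, 0.58, -0.003], [0.58, 0.815, 0.002], [0.004, -0.001, -1.0]]
ft_force: [0.1, -0.6, 0.4]
grip_width: 85.0
```

```bash
python3 w.py w24
```

```text
t 28.15 p [542.4  12.6  94.6] F [ 0.1 -0.6  0.4] w 85.0
orange [283. 219.] 3104 med z 8.7 ((541.3943481445312, 16.29095458984375), (49.877418518066406, 48.51828384399414), 55.41085433959961)
orange [440. 300.] 925 med z 48.4 ((633.597900390625, 76.97809600830078), (143.96742248535156, 18.31241226196289), 15.6873779296875)
orange [140. 396.] 191 med z 48.8 ((571.2847290039062, -131.82913208007812), (13.68441390991211, 221.70504760742188), 27.364225387573242)
```

>>> {"op": "jog_arm", "data": {"targets": [0,0.05,0.25,-2.5,0,0,0,0,0,0,-2.5,0,0,0,0,0,0,-1.5,0,0,0,0,0,0,-0.5,0,0,0,0.2,0,0,0,0,0,0,0.2,0,0,0,0,0,0]}}

```text
t: 28.8
eef_pos: [553.1, 10.0, 23.8]
tool_rot: [[-0.81, 0.586, 0.009], [0.586, 0.81, -0.0], [-0.008, 0.005, -1.0]]
ft_force: [0.4, -0.2, 0.0]
grip_width: 68.3
```

>>> {"op": "jog_arm", "data": {"targets": [0.2,-0.96,0.5,-0.3,0,0.5,0.5,0.2,0,0,-0.3,0,0,0,0.2,0,0,0,0,0,0]}}

```text
t: 29.1
eef_pos: [544.3, 15.1, 19.3]
tool_rot: [[-0.815, 0.579, 0.004], [0.579, 0.815, -0.0], [-0.003, 0.002, -1.0]]
ft_force: [-0.5, -0.2, -0.1]
grip_width: 68.2
```

>>> {"op": "jog_arm", "data": {"targets": [0.3,-0.1,0.05,-0.35,0,0.2,0,0.38,0,0,-0.2,0,0,0,0.42,0,0,0,0,0,0,0.45,0,0,0,0,0,0,0.45,0,0,0,0,0,0]}}

```text
t: 29.6
eef_pos: [543.5, 16.0, 14.4]
tool_rot: [[-0.816, 0.578, 0.001], [0.578, 0.816, 0.0], [-0.001, 0.001, -1.0]]
ft_force: [-0.5, 0.1, 0.6]
grip_width: 49.6
```

```bash
python3 w.py w25
```

```text
t 29.6 p [543.5  16.   14.4] F [-0.5  0.1  0.6] w 49.6
orange [279. 272.] 6631 med z 8.7 ((541.8665771484375, 17.08051300048828), (49.58435821533203, 48.79093933105469), 54.819305419921875)
```

View pics/w25.png

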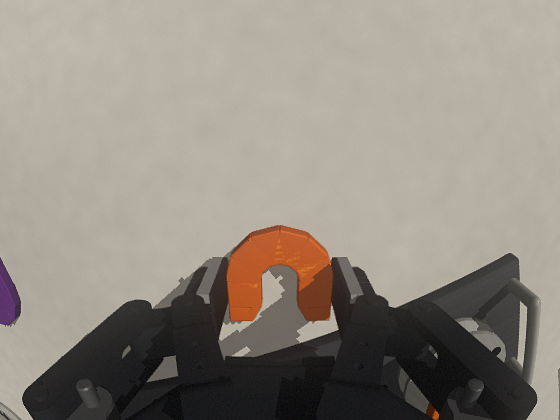

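>>> {"op": "jog_arm", "data": {"targets": [0.45,0,0,1.5,0,0,0,0.45,0,0,2.0,0,0,0,0.45,0,0,0.9,0,0,0,0.45,1.2,-0.85,0,0,0,0,0.45,1.2,-0.85,0,0,0,0,0.45,0.8,-0.57,0,0,0,0,0.45,0,0,0,0,0,0]}}

```text
t: 30.35
eef_pos: [579.4, -9.8, 61.4]
tool_rot: [[-0.815, 0.579, 0.003], [0.579, 0.815, -0.001], [-0.003, 0.001, -1.0]]
ft_force: [-0.2, -0.0, -0.6]
grip_width: 49.9
```

>>> {"op": "jog_arm", "data": {"targets": [0.45,0.5,-0.36,-0.3,0,0,0,0.45,0.6,-0.42,0,0,0,0,0.45,0.3,-0.2,0,0,0,0,0.45,0,0,0,0,0,0]}}

```text
t: 30.75
eef_pos: [593.5, -21.0, 56.2]
tool_rot: [[-0.815, 0.58, -0.001], [0.58, 0.815, -0.001], [0.0, -0.001, -1.0]]
ft_force: [-0.4, -0.3, -0.1]
grip_width: 49.6
```

```bash
python3 w.py w26
```

```text
t 30.75 p [593.5 -21.   56.2] F [-0.4 -0.3 -0.1] w 49.6
orange [463. 257.] 4072 med z 48.5 ((649.560546875, 69.84127807617188), (86.10909271240234, 50.42284393310547), 78.33857727050781)
orange [280. 272.] 6723 med z 50.3 ((593.320068359375, -18.26806640625), (53.96474075317383, 49.165199279785156), 54.52527618408203)
orange [152. 388.] 526 med z 48.5 ((608.933837890625, -115.92576599121094), (20.025924682617188, 174.65760803222656), 25.564525604248047)
```

View pics/w26.png

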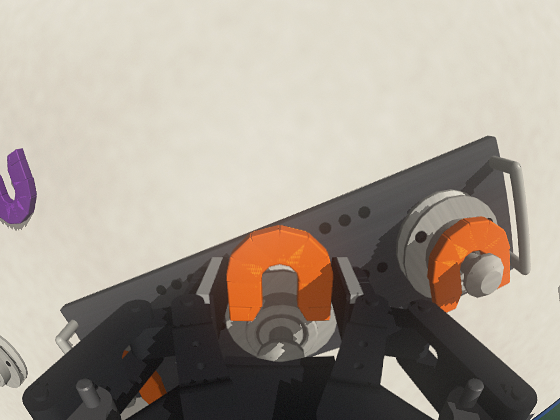

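>>> {"op": "jog_arm", "data": {"targets": [0.45,0.9,-0.62,0.15,0,0,0,0.45,0.8,-0.55,0,0,0,0,0.45,0.4,-0.28,0,0,0,0,0.45,0,0,0,0,0,0]}}

```text
t: 31.2
eef_pos: [615.8, -36.1, 58.0]
tool_rot: [[-0.815, 0.579, -0.001], [0.579, 0.815, -0.001], [0.0, -0.001, -1.0]]
ft_force: [1.0, 0.3, -0.7]
grip_width: 49.4
```

>>> {"op": "jog_arm", "data": {"targets": [0.45,0.6,-0.4,-0.05,0,0,0,0.45,0.4,-0.28,0,0,0,0,0.45,0.15,-0.1,0,0,0,0,0.45,0,0,0,0,0,0]}}

```text
t: 31.6
eef_pos: [627.8, -44.4, 57.3]
tool_rot: [[-0.815, 0.579, -0.002], [0.579, 0.815, -0.0], [0.002, -0.001, -1.0]]
ft_force: [0.1, 0.3, -0.6]
grip_width: 49.6
```

```bash
python3 w.py w27
```

```text
t 31.6 p [627.8 -44.4  57.3] F [ 0.1  0.3 -0.6] w 49.6
orange [472. 182.] 4662 med z 48.4 ((664.19287109375, 72.61473083496094), (79.66586303710938, 69.44596099853516), 63.080867767333984)
orange [279. 270.] 6065 med z 51.4 ((635.7454833984375, -50.61050796508789), (53.24009704589844, 72.19313049316406), 44.669559478759766)
orange [ 94. 309.] 1358 med z 48.6 ((586.0816650390625, -138.15966796875), (18.969202041625977, 110.08926391601562), 1.743025541305542)
```

View pics/w27.png

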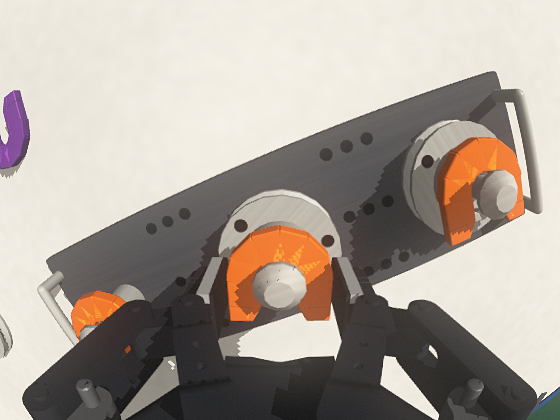

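Clip2 is around pin2. Lowering, releasing and lifting.

>>> {"op": "jog_arm", "data": {"targets": [0.45,0,0,-0.2,0,0,0,0.45,0,0,0,0,0,0,0.41,0,0,0,0,0,0,0.3,0,0,0,0,0,0,0.1,0,0,0.3,0,0,0,0,0,0,3.0,0,0,0,0,0,0,5,0,0,0,0,0,0,0.5,0,0,0]}}

```text
t: 32.45
eef_pos: [626.0, -43.8, 144.2]
tool_rot: [[-0.816, 0.578, -0.006], [0.578, 0.816, -0.0], [0.005, -0.004, -1.0]]
ft_force: [0.8, -0.6, 0.9]
grip_width: 85.8
```

```bash
python3 w.py w28; python3 hub.py 626 -43 58 72;python3 t.py t4
```

```text
t 32.45 p [626.  -43.8 144.2] F [ 0.8 -0.6  0.9] w 85.8
orange [413. 162.] 2405 med z 48.5 ((657.3834228515625, 71.45492553710938), (69.24679565429688, 63.17891311645508), 74.8342056274414)
orange [281. 218.] 2673 med z 48.7 ((625.69140625, -43.032447814941406), (49.87776184082031, 48.79938888549805), 54.942630767822266)
orange [152. 259.] 1326 med z 48.7 ((599.53955078125, -138.54666137695312), (128.44015502929688, 41.498077392578125), 81.2220230102539)
905 ((625.52197265625, -42.9285888671875), 12.118773460388184) ((625.6362915039062, -42.952781677246094), (23.2154483795166, 23.415029525756836)) [624.3 -42.   64.3]
t 32.5 p [624.6 -43.5 142.6] F [-0.8 -0.  -0.3] w 85.6
tool y yaw 54.7
orange [538.  81.] 400 z 21.6 [ 825.4 -614.4] [150.2  29.1] 28.1 mean [ 844.5 -602.5   22.1]
orange [252. 156.] 231 z 48.2 [650.4  64.6] [49.6 47.8] 75.1 mean [649.5  64.4  48.3]
hub [433. 207.] [ 539.5 -345.4   20.2] z 30.1
```

View pics/w28.png

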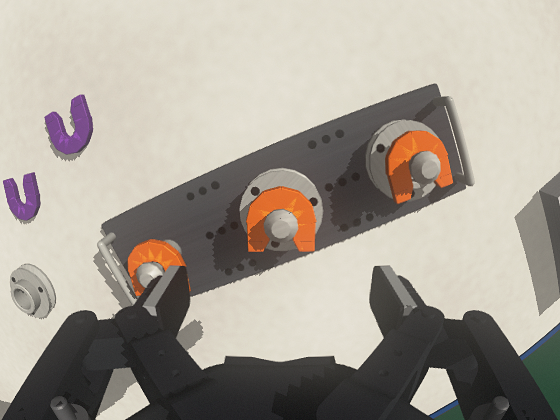

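Clip2 is home. On to clip3 on pin3, whose jaw axis should be about 60.5°.

>>> {"op": "jog_arm", "data": {"targets": [0,-0.7,-3.6,0,0,0,3,0,-0.7,-3.6,-0.5,0,0,2.8,0,-0.5,-2.5,-1.0,0,0,0,0,-0.2,-1.0,-1.0,0,0,0,0,0,0,0,0,0,0]}}

```text
t: 33.05
eef_pos: [598.2, -149.1, 109.7]
tool_rot: [[-0.875, 0.483, -0.02], [0.483, 0.875, 0.003], [0.019, -0.008, -1.0]]
ft_force: [0.3, 0.1, 0.2]
grip_width: 85.3
```

```bash
python3 w.py w29; python3 hub.py 602 -150 58 72; python3 t.py t5
```

```text
t 33.05 p [ 598.2 -149.1  109.7] F [0.3 0.1 0.2] w 85.3
orange [543. 159.] 1250 med z 48.1 ((647.1986083984375, 67.91812896728516), (53.22954559326172, 73.89978790283203), 37.64263916015625)
orange [435. 196.] 2819 med z 48.5 ((633.3909301757812, -32.186744689941406), (78.89311218261719, 48.185672760009766), 55.0842399597168)
orange [280. 241.] 3533 med z 48.6 ((609.7053833007812, -152.75856018066406), (55.013450622558594, 65.79053497314453), 60.88138961791992)
1168 ((601.4963989257812, -150.1007843017578), 11.994152069091797) ((601.2824096679688, -150.0861358642578), (22.58649253845215, 23.137310028076172)) [ 599.7 -149.2   64.3]
t 33.1 p [ 598.8 -148.2  110.2] F [-1.6  0.4 -0.2] w 85.4
tool y yaw 61.2
orange [539.  83.] 400 z 21.5 [ 820.1 -617.8] [164.5  30.1] 28.5 mean [ 839.  -604.6   21.8]
orange [252. 156.] 243 z 48.2 [649.8  64.7] [49.4 47.4] 73.7 mean [648.8  63.6  48.3]
orange [300. 166.] 241 z 48.0 [627.6 -43.3] [49.1 46.5] 54.6 mean [627.  -42.6  48. ]
orange [345. 181.] 173 z 48.2 [ 596.2 -145.2] [50.2 29.7] 52.4 mean [ 595.9 -145.3   48.2]
```

View pics/w29.png

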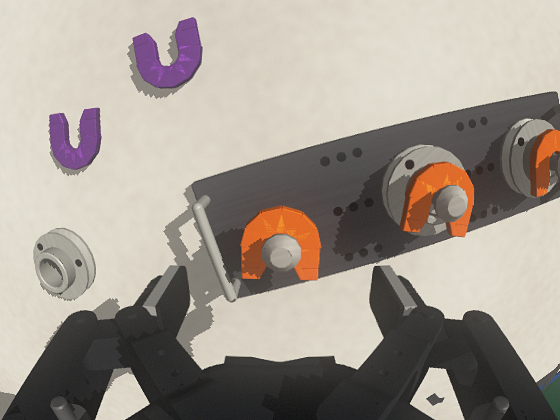

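>>> {"op": "jog_arm", "data": {"targets": [0,0.3,-0.2,-2.0,0,-1.1,0,0,0,0,-2.0,0,0,0,0,0,0,-0.8,0,0,0,0,0,0,0,0,0,0], "grip_force": 20}}

```text
t: 33.55
eef_pos: [607.2, -139.8, 62.8]
tool_rot: [[-0.882, 0.471, 0.007], [0.471, 0.882, 0.008], [-0.002, 0.01, -1.0]]
ft_force: [-0.4, 0.1, 0.7]
grip_width: 85.5
```

>>> {"op": "jog_arm", "data": {"targets": [0,-0.42,-1.08,-0.2,-0.5,0.3,-1.2,0.1,0,0,-0.4,0,0,0,0.25,0,0,-0.1,0,0,0,0.25,0,0,0,0,0,0]}}

```text
t: 33.95
eef_pos: [604.7, -149.8, 57.5]
tool_rot: [[-0.872, 0.489, 0.005], [0.489, 0.872, -0.002], [-0.005, 0.001, -1.0]]
ft_force: [-0.8, -0.4, -0.4]
grip_width: 64.4
```

>>> {"op": "jog_arm", "data": {"targets": [0.3,-0.1,-0.08,-0.4,0,0.3,0,0.38,0,0,0,0,0,0,0.42,0,0,0,0,0,0,0.45,0,0,0,0,0,0,0.45,0,0,0,0,0,0]}}

```text
t: 34.45
eef_pos: [604.2, -150.9, 54.5]
tool_rot: [[-0.872, 0.489, 0.001], [0.489, 0.872, -0.002], [-0.002, -0.001, -1.0]]
ft_force: [0.7, -0.5, 0.1]
grip_width: 49.5
```

```bash
python3 w.py w30
```

```text
t 34.45 p [ 604.2 -150.9   54.5] F [ 0.7 -0.5  0.1] w 49.5
orange [473. 203.] 3938 med z 48.4 ((639.7492065429688, -31.417312622070312), (87.66456604003906, 53.6163330078125), 48.620765686035156)
orange [280. 268.] 6242 med z 48.7 ((606.239501953125, -160.02590942382812), (56.88923645019531, 71.36907958984375), 2.2237319946289062)
orange [506. 247.] 317 med z 48.6 ((651.9427490234375, -36.341835021972656), (18.899887084960938, 14.179508209228516), 85.9267578125)
```

View pics/w30.png

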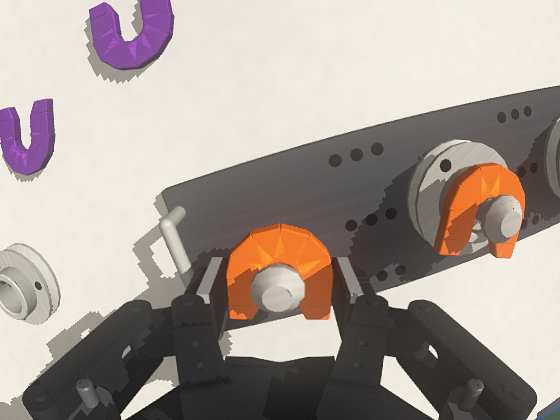

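Clip3 is gripped. Lifting slightly and pulling along (−0.872, 0.489).

>>> {"op": "jog_arm", "data": {"targets": [0.45,0,0,0.2,0,0,0,0.45,-0.87,0.49,0,0,0,0,0.45,-1.74,0.98,0,0,0,0,0.45,-1.74,0.98,0,0,0,0,0.45,-1.74,0.98,0,0,0,0,0.45,-1.3,0.73,0,0,0,0,0.45,-0.5,0.28,0,0,0,0,0.45,0,0,0,0,0,0]}}

```text
t: 35.3
eef_pos: [518.7, -103.5, 56.6]
tool_rot: [[-0.872, 0.489, -0.001], [0.489, 0.872, -0.001], [0.001, -0.002, -1.0]]
ft_force: [-0.1, 0.1, 0.4]
grip_width: 49.5
```

```bash
python3 w.py w31
```

```text
t 35.3 p [ 518.7 -103.5   56.6] F [-0.1  0.1  0.4] w 49.5
orange [280. 271.] 6716 med z 50.8 ((529.8779296875, -109.81587982177734), (50.72439193725586, 80.1348876953125), 58.32958221435547)
orange [554. 309.] 480 med z 48.2 ((645.6064453125, 46.042076110839844), (14.413291931152344, 43.199302673339844), 76.83255767822266)
orange [407. 383.] 194 med z 48.2 ((593.7952880859375, -71.84947204589844), (9.511326789855957, 85.73104858398438), 89.93616485595703)
```

View pics/w31.png

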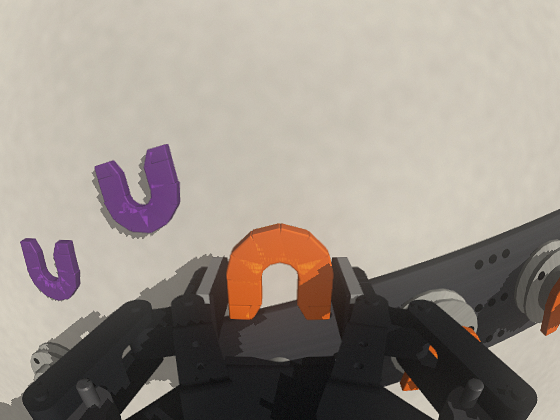

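>>> {"op": "jog_arm", "data": {"targets": [0.45,-0.5,0.2,-2.0,0,0,0,0.45,-0.4,0.2,-1.0,0,0,0,0.45,0,0,-0.5,0,0,0,0.45,0,0,-0.2,0,0,0,0.45,0,0,0,0,0,0]}}

```text
t: 35.85
eef_pos: [515.3, -101.7, 19.0]
tool_rot: [[-0.871, 0.491, 0.007], [0.491, 0.871, -0.003], [-0.008, 0.0, -1.0]]
ft_force: [-0.7, 0.1, 0.1]
grip_width: 49.5
```

>>> {"op": "jog_arm", "data": {"targets": [0.45,0,0,-0.35,0,0.4,0,0.45,0,0,0,0,0,0,0.42,0,0,0,0,0,0,0.35,0,0,0,0,0,0,0.15,0,0,0.3,0,0,0,0,0,0,3,0,0,0,0,0,0,5,0,0,0,0,0,0,3,0,0,0]}}

```text
t: 36.65
eef_pos: [513.7, -101.7, 129.2]
tool_rot: [[-0.871, 0.491, -0.007], [0.491, 0.871, -0.003], [0.005, -0.006, -1.0]]
ft_force: [0.8, -0.1, 0.3]
grip_width: 85.4
```

```bash
python3 w.py w32; python3 hub.py 540 -346; python3 t.py t6
```

```text
t 36.65 p [ 513.7 -101.7  129.2] F [ 0.8 -0.1  0.3] w 85.4
orange [282. 210.] 2335 med z 8.7 ((514.23828125, -101.11199951171875), (49.442996978759766, 48.31058120727539), 59.837398529052734)
orange [515. 259.] 1086 med z 48.4 ((651.965576171875, 84.22540283203125), (91.91275024414062, 47.026405334472656), 76.42076110839844)
orange [426. 292.] 517 med z 48.5 ((599.1148681640625, -31.609622955322266), (144.05738830566406, 13.79918384552002), 13.601644515991211)
0 ((0.0, 0.0), 0.0) ((0.0, 0.0), (0.0, 0.0)) [nan nan nan]
t 36.7 p [ 515.7 -102.1  132.6] F [ 0.3 -0.7  1.8] w 85.1
tool y yaw 60.6
orange [539.  83.] 426 z 21.3 [ 820.8 -616.5] [163.  30.] 27.6 mean [ 838.4 -604.9   21.7]
orange [252. 156.] 247 z 47.9 [650.1  64.8] [49.6 47.3] 74.2 mean [649.1  64.1  47.9]
orange [300. 166.] 227 z 47.8 [627.5 -43.3] [48.9 46.8] 55.1 mean [626.9 -42.8  47.9]
orange [319. 220.] 106 z 8.2 [510.1 -89.5] [43.6 21.1] 34.7 mean [510.7 -90.2   8.3]
hub [433. 207.] [ 539.7 -345.9   20.3] z 30.1hub.py:6: RuntimeWarning: Mean of empty slice.
  q=P[m];print(m.sum(),cv2.minEnclosingCircle(q[:,:2].astype(np.float32)),cv2.minAreaRect(q[:,:2].astype(np.float32))[:2],q.mean(0).round(1))
  ret = um.true_divide(
```

View pics/w32.png

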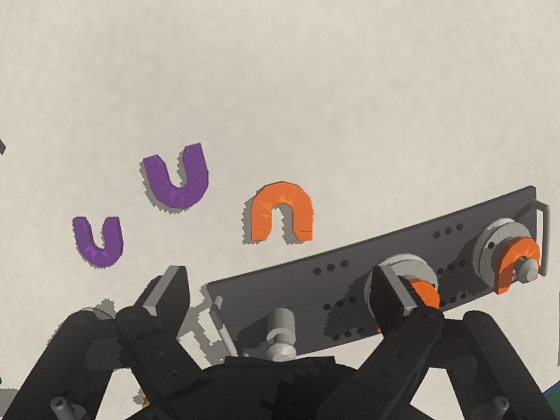

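View pics/t6.png

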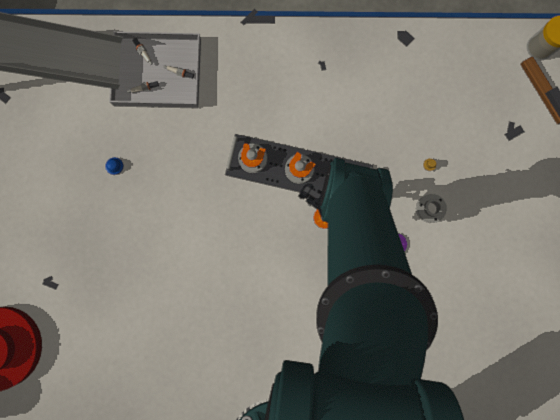

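>>> {"op": "jog_arm", "data": {"targets": [0,0.5,-4.5,0,0,0,0,0,0.5,-4.5,0,0,0,0,0,0.5,-4.5,0,0,0,0,0,0.5,-4.5,-0.5,0,0,0,0,0.5,-4.0,-0.5,0,0,0,0,0,-2.0,-1.0,0,0,0,0,0,0,0,0,0,0]}}

```text
t: 37.45
eef_pos: [538.6, -346.9, 107.8]
tool_rot: [[-0.876, 0.483, -0.002], [0.483, 0.876, -0.001], [0.001, -0.002, -1.0]]
ft_force: [-0.1, -0.4, -0.0]
grip_width: 85.2
```

```bash
python3 w.py w33; python3 hub.py 540 -346; python3 t.py t7
```

```text
t 37.45 p [ 538.6 -346.9  107.8] F [-0.1 -0.4 -0. ] w 85.2
orange [521.  58.] 1431 med z 8.4 ((515.0015869140625, -99.31969451904297), (54.56527328491211, 49.87892532348633), 60.54676055908203)
orange [347. 330.] 196 med z 31.4 ((641.052734375, -341.07904052734375), (21.485929489135742, 16.04054832458496), 56.8286018371582)
1452 ((538.6946411132812, -346.0875244140625), 20.196847915649414) ((538.7206420898438, -346.1488342285156), (39.77922821044922, 39.60636901855469)) [ 537.9 -345.7   30.4]
t 37.5 p [ 539.1 -345.2  108.3] F [0.1 0.3 0.4] w 85.3
tool y yaw 61.2
orange [539.  83.] 426 z 21.6 [ 820.8 -616.8] [162.6  30.1] 28.2 mean [ 840.4 -603.8   21.9]
orange [252. 156.] 246 z 48.0 [649.9  64.7] [49.7 47. ] 75.5 mean [649.5  64.2  48. ]
orange [300. 166.] 242 z 48.2 [627.1 -43.1] [49.4 47.1] 54.8 mean [627.  -43.2  48.2]
orange [324. 218.] 238 z 8.0 [ 516.3 -101.4] [48.4 46.9] 60.8 mean [ 516.2 -100.6    7.9]
hub [434. 207.] [ 540.  -345.9   20.3] z 30.4
```

View pics/w33.png

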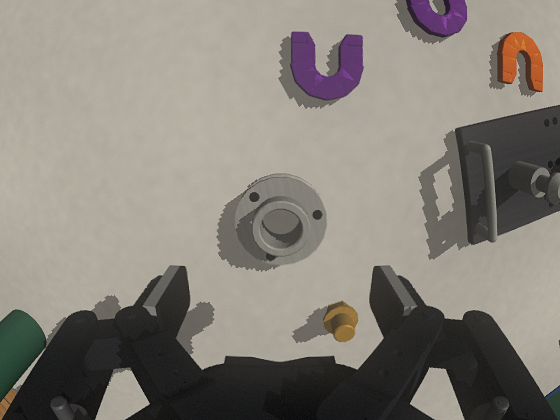

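>>> {"op": "jog_arm", "data": {"targets": [0,0.05,-0.08,-2.0,0,0,0,0,0,0,-2.0,0,0,0,0,0,0,-1.5,0,0,0,0,0,0,-0.5,0,0,0,0,0,0,0,0,0,0]}}

```text
t: 38.05
eef_pos: [543.3, -331.6, 48.1]
tool_rot: [[-0.884, 0.468, 0.0], [0.468, 0.884, 0.008], [0.004, 0.007, -1.0]]
ft_force: [-0.0, 0.1, 1.4]
grip_width: 85.5
```

>>> {"op": "jog_arm", "data": {"targets": [0,-0.38,-1.45,0,-0.5,0,0,0,0,0,-0.4,0,0,0,0,0,0,-0.3,0,0,0,0,0,0,0,0,0,0]}}

```text
t: 38.45
eef_pos: [540.5, -347.7, 42.9]
tool_rot: [[-0.884, 0.467, 0.003], [0.467, 0.884, -0.003], [-0.004, -0.001, -1.0]]
ft_force: [-0.5, 0.9, -0.5]
grip_width: 85.4
```

>>> {"op": "jog_arm", "data": {"targets": [0,-0.1,0.17,-0.4,0,0,0,0,0,0,-0.15,0,0,0,0,0,0,0,0,0,0]}}

```text
t: 38.75
eef_pos: [539.6, -346.1, 37.3]
tool_rot: [[-0.884, 0.468, 0.004], [0.468, 0.884, -0.003], [-0.005, -0.001, -1.0]]
ft_force: [0.2, -0.5, -0.2]
grip_width: 85.5
```

>>> {"op": "jog_arm", "data": {"targets": [0.3,0,0,-0.05,0,0,0,0.5,0,0,0,0,0,0,0.6,0,0,0,0,0,0,0.6,0,0,0,0,0,0,0.6,0,0,0,0,0,0], "grip_force": 50}}

```text
t: 39.25
eef_pos: [539.7, -346.0, 37.4]
tool_rot: [[-0.884, 0.467, 0.004], [0.467, 0.884, -0.003], [-0.005, -0.001, -1.0]]
ft_force: [0.9, -0.3, -1.5]
grip_width: 39.2
```

>>> {"op": "jog_arm", "data": {"targets": [0.6,0,0,2,0,0,0,0.6,0,0,4,0,0,0,0.6,0,0,4,0,0,0,0.6,0,0,0,0,0,0]}}

```text
t: 39.65
eef_pos: [537.2, -344.1, 136.8]
tool_rot: [[-0.884, 0.467, -0.002], [0.467, 0.884, 0.0], [0.002, -0.001, -1.0]]
ft_force: [1.1, -0.4, -1.1]
grip_width: 39.2
```

```bash
python3 w.py w34; python3 held.py
```

```text
t 39.65 p [ 537.2 -344.1  136.8] F [ 1.1 -0.4 -1.1] w 39.2
orange [502.  68.] 1279 med z 8.4 ((514.8556518554688, -101.33454132080078), (50.54792022705078, 48.0896110534668), 60.07790756225586)
flange n 3464 z 18.3
flange centre tool xy [-1.36 -0.17] rms 0.24 30
hub n 2400 [ 1.  -0.   5.2] ((0.3436008095741272, -0.003158043371513486), 21.847877502441406)
centre world [ 536.8 -343.8  134.3]
```

View pics/w34.png

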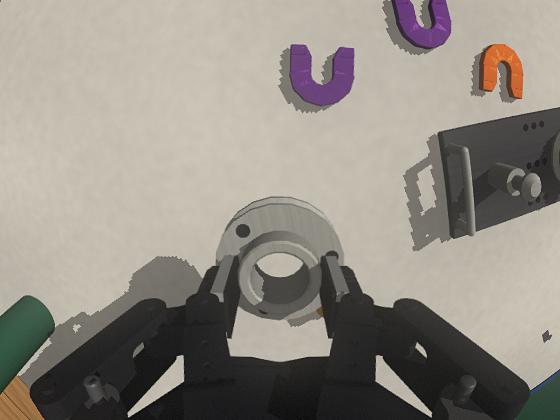

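>>> {"op": "jog_arm", "data": {"targets": [0.6,1.2,3.6,0,0,0,0,0.6,1.2,3.6,0,0,0,0,0.6,1.2,3.6,0,0,0,0,0.6,1.2,3.6,0,0,0,0,0.6,1.0,3.2,0,0,0,0,0.6,0.4,1.0,0,0,0,0,0.6,0,0,0,0,0,0]}}

```text
t: 40.4
eef_pos: [589.7, -150.0, 123.2]
tool_rot: [[-0.882, 0.471, -0.025], [0.471, 0.882, 0.006], [0.024, -0.006, -1.0]]
ft_force: [0.5, -1.2, -1.3]
grip_width: 39.3
```

>>> {"op": "jog_arm", "data": {"targets": [0.6,1.2,0,-0.5,-0.3,-1.4,0,0.6,0,0,-0.3,0,0,0,0.6,0,0,0,0,0,0]}}

```text
t: 40.7
eef_pos: [599.9, -154.2, 112.3]
tool_rot: [[-0.88, 0.476, -0.003], [0.476, 0.88, -0.002], [0.001, -0.003, -1.0]]
ft_force: [0.2, -0.0, -3.0]
grip_width: 39.1
```

>>> {"op": "jog_arm", "data": {"targets": [0.6,0.2,0.42,-0.4,0,0,0,0.6,0,0,0,0,0,0,0.6,0,0,0,0,0,0]}}

```text
t: 41.0
eef_pos: [600.9, -153.8, 107.7]
tool_rot: [[-0.877, 0.481, -0.004], [0.481, 0.877, -0.004], [0.001, -0.005, -1.0]]
ft_force: [-0.0, -1.2, -2.4]
grip_width: 39.2
```

```bash
python3 w.py w35; python3 held.py
```

```text
t 41.0 p [ 600.9 -153.8  107.7] F [-0.  -1.2 -2.4] w 39.2
orange [287.  78.] 3175 med z 8.7 ((514.8533325195312, -100.74170684814453), (50.16142272949219, 47.58890914916992), 59.297367095947266)
orange [547. 155.] 1140 med z 48.2 ((648.821533203125, 50.80989074707031), (26.240188598632812, 57.30398178100586), 73.39724731445312)
orange [441. 189.] 2837 med z 48.5 ((633.27392578125, -32.236698150634766), (78.8486328125, 48.2767219543457), 55.25941848754883)
flange n 3796 z 20.6
flange centre tool xy [ 0.53 -0.1 ] rms 0.22 30
hub n 2744 [2.5 0.  6.9] ((-0.022504068911075592, -0.029982885345816612), 21.914146423339844)
centre world [ 600.4 -153.4  107.7]
```

View pics/w35.png

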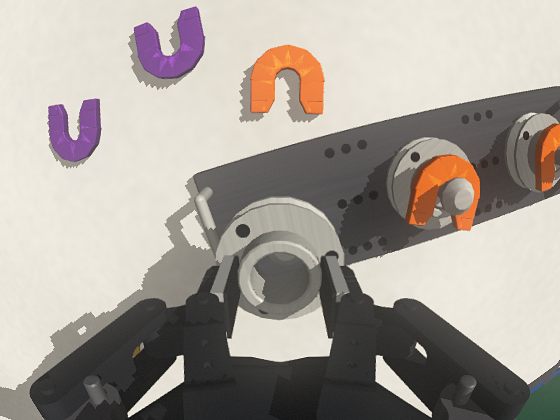

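>>> {"op": "jog_arm", "data": {"targets": [0.6,0.15,0.35,-0.2,0,0,0,0.6,0,0,0,0,0,0,0.6,0,0,0,0,0,0]}}

```text
t: 41.35
eef_pos: [602.7, -150.0, 106.0]
tool_rot: [[-0.877, 0.481, -0.003], [0.481, 0.877, -0.003], [0.001, -0.004, -1.0]]
ft_force: [0.5, 0.2, -1.2]
grip_width: 39.2
```

>>> {"op": "jog_arm", "data": {"targets": [0.6,0,0,-0.4,0,0,0,0.6,0,0,-0.4,0,0,0,0.6,0,0,-0.4,0,0,0,0.6,0,0,0,0,0,0]}}

```text
t: 41.75
eef_pos: [602.7, -149.6, 93.1]
tool_rot: [[-0.877, 0.48, -0.003], [0.48, 0.877, -0.003], [0.001, -0.004, -1.0]]
ft_force: [-0.4, -0.7, -2.7]
grip_width: 39.2
```

>>> {"op": "jog_arm", "data": {"targets": [0.6,-0.03,-0.03,-0.6,0,0,0,0.6,0,0,-0.6,0,0,0,0.6,0,0,-0.8,0,0,0,0.6,0,0,-0.5,0,0,0,0.6,0,0,0,0,0,0]}}

```text
t: 42.25
eef_pos: [602.1, -150.0, 65.3]
tool_rot: [[-0.877, 0.48, -0.004], [0.48, 0.877, -0.003], [0.002, -0.005, -1.0]]
ft_force: [0.4, 0.0, -2.3]
grip_width: 39.2
```

>>> {"op": "jog_arm", "data": {"targets": [0.6,0,0,-0.8,0,0,0,0.6,0,0,-0.5,0,0,0,0.6,0,0,-0.2,0,0,0,0.6,0,0,0,0,0,0]}}

```text
t: 42.65
eef_pos: [602.2, -150.0, 48.7]
tool_rot: [[-0.877, 0.48, -0.004], [0.48, 0.877, -0.003], [0.002, -0.005, -1.0]]
ft_force: [0.6, 0.1, -1.4]
grip_width: 39.1
```

>>> {"op": "jog_arm", "data": {"targets": [0.6,0,0,-0.12,0,0,0,0.6,0,0,0,0,0,0]}}

```text
t: 42.85
eef_pos: [602.5, -150.1, 47.6]
tool_rot: [[-0.877, 0.48, -0.003], [0.48, 0.877, -0.003], [0.001, -0.004, -1.0]]
ft_force: [0.0, 0.8, -2.7]
grip_width: 39.4
```

>>> {"op": "jog_arm", "data": {"targets": [0.45,0,0,0,0,0,0,0.3,0,0,0,0,0,0,0.1,0,0,0,0,0,0,0,0,0,2.0,0,0,0,0,0,0,4.0,0,0,0,0,0,0,3.0,0,0,0,0,0,0,0,0,0,0], "grip_force": 20}}

```text
t: 43.55
eef_pos: [603.5, -150.4, 141.7]
tool_rot: [[-0.877, 0.481, -0.001], [0.481, 0.877, -0.004], [-0.001, -0.004, -1.0]]
ft_force: [0.6, -0.6, -0.0]
grip_width: 85.7
```

```bash
python3 w.py w36;python3 hub.py 602 -150 36 43; python3 hub.py 602 -150 23 29
```

```text
t 43.55 p [ 603.5 -150.4  141.7] F [ 0.6 -0.6 -0. ] w 85.7
orange [281.  82.] 2399 med z 8.6 ((514.7805786132812, -101.38585662841797), (49.800716400146484, 47.35911178588867), 59.956180572509766)
orange [522. 143.] 1242 med z 48.3 ((644.5241088867188, 71.00028228759766), (47.80164337158203, 80.61304473876953), 23.977807998657227)
orange [417. 178.] 2296 med z 48.5 ((632.0638427734375, -34.551273345947266), (73.8343734741211, 49.75776290893555), 58.05907440185547)
1124 ((601.9298706054688, -149.6722412109375), 20.197954177856445) ((599.1647338867188, -147.853759765625), (39.75591278076172, 33.68593978881836)) [ 595.9 -146.1   40.3]
3070 ((601.75927734375, -149.92633056640625), 33.22822189331055) ((601.6500244140625, -149.98590087890625), (65.1393814086914, 65.46389770507812)) [ 598.3 -147.8   26.7]
```

View pics/w36.png

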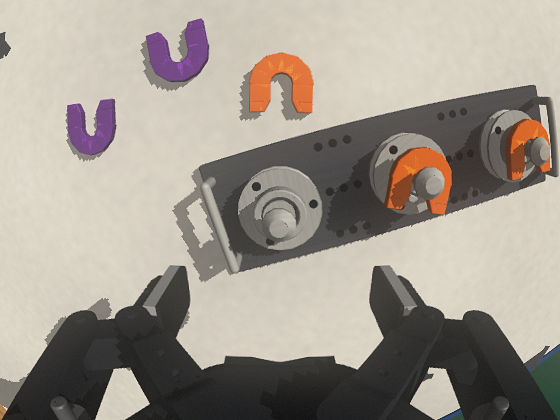

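Pulley C is seated on pin3 (hub top 40.3). Now I fetch clip3 from (515,−101).

>>> {"op": "jog_arm", "data": {"targets": [0,-3.0,1.65,-1.0,0,0,-0.6,0,-3.0,1.65,-1.0,0,0,-0.6,0,-2.0,1.1,-1.0,0,0,0,0,-0.5,0.3,-1,0,0,0,0,0,0,0,0,0,0]}}

```text
t: 44.1
eef_pos: [512.3, -101.7, 96.6]
tool_rot: [[-0.866, 0.5, -0.007], [0.5, 0.866, -0.004], [0.004, -0.006, -1.0]]
ft_force: [-0.3, -0.0, -0.5]
grip_width: 85.2
```

```bash
python3 w.py w37
```

```text
t 44.1 p [ 512.3 -101.7   96.6] F [-0.3 -0.  -0.5] w 85.2
orange [283. 224.] 3012 med z 8.7 ((514.2247924804688, -100.88218688964844), (50.063385009765625, 47.88929748535156), 60.147464752197266)
orange [537. 274.] 1205 med z 48.2 ((643.029296875, 57.899112701416016), (37.9986572265625, 55.57046127319336), 15.970953941345215)
orange [443. 308.] 332 med z 48.2 ((597.9249267578125, -31.912940979003906), (143.02259826660156, 12.805257797241211), 15.450343132019043)
```

>>> {"op": "jog_arm", "data": {"targets": [0,0,0,-2.5,0,0,0,0,0,0,-2.5,0,0,0,0,0,0,-1.5,0,0,0,0,0,0,-0.5,0,0,0,0.2,0,0,0,0,0,0,0.2,0,0,0,0,0,0]}}

```text
t: 44.75
eef_pos: [520.1, -104.9, 25.8]
tool_rot: [[-0.865, 0.502, 0.004], [0.502, 0.865, -0.006], [-0.006, -0.003, -1.0]]
ft_force: [0.7, -0.9, 0.2]
grip_width: 68.2
```

>>> {"op": "jog_arm", "data": {"targets": [0.2,-0.33,0.27,-0.4,0.3,0.3,0,0.2,0,0,-0.3,0,0,0,0.2,0,0,0,0,0,0]}}

```text
t: 45.05
eef_pos: [518.2, -102.4, 20.2]
tool_rot: [[-0.865, 0.502, 0.002], [0.502, 0.865, -0.001], [-0.002, 0.0, -1.0]]
ft_force: [-0.3, 0.1, 0.4]
grip_width: 68.2
```

>>> {"op": "jog_arm", "data": {"targets": [0.3,-0.12,0,-0.35,0,0,0,0.36,0,0,-0.2,0,0,0,0.42,0,0,0,0,0,0,0.45,0,0,0,0,0,0,0.45,0,0,0,0,0,0]}}

```text
t: 45.55
eef_pos: [517.3, -102.4, 15.2]
tool_rot: [[-0.865, 0.502, 0.003], [0.502, 0.865, -0.001], [-0.004, 0.001, -1.0]]
ft_force: [-0.0, 0.4, 0.7]
grip_width: 49.1
```

```bash
python3 w.py w38
```

```text
t 45.55 p [ 517.3 -102.4   15.2] F [-0.   0.4  0.7] w 49.1
orange [279. 269.] 6639 med z 8.6 ((514.4573364257812, -100.75479125976562), (49.72221374511719, 48.59086608886719), 60.46732711791992)
```

View pics/w38.png

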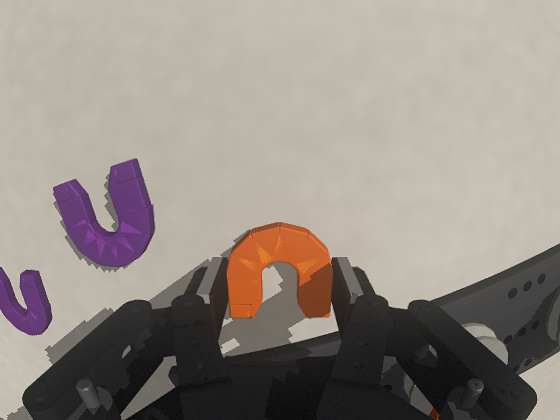

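>>> {"op": "jog_arm", "data": {"targets": [0.45,0,0,1.5,0,0,0,0.45,0,0.15,2.0,0,0,0,0.45,0,0,0.9,0,0,0,0.45,1.2,-0.68,0,0,0,0,0.45,1.2,-0.68,0,0,0,0,0.45,0.8,-0.46,0,0,0,0,0.45,0,0,0,0,0,0]}}

```text
t: 46.3
eef_pos: [552.9, -121.5, 62.3]
tool_rot: [[-0.865, 0.502, 0.005], [0.502, 0.865, -0.002], [-0.006, 0.001, -1.0]]
ft_force: [0.0, -0.2, -0.4]
grip_width: 49.4
```

>>> {"op": "jog_arm", "data": {"targets": [0.45,0.6,-0.35,-0.2,0,0.3,0,0.45,0.6,-0.35,0,0,0,0,0.45,0.3,-0.17,0,0,0,0,0.45,0,0,0,0,0,0]}}

```text
t: 46.7
eef_pos: [568.3, -131.3, 58.2]
tool_rot: [[-0.864, 0.503, -0.004], [0.503, 0.864, -0.002], [0.002, -0.003, -1.0]]
ft_force: [-0.3, 0.2, -0.6]
grip_width: 49.6
```

```bash
python3 w.py w39
```

```text
t 46.7 p [ 568.3 -131.3   58.2] F [-0.3  0.2 -0.6] w 49.6
orange [280. 269.] 6717 med z 51.6 ((565.1268920898438, -130.90057373046875), (60.397762298583984, 49.20597457885742), 62.40167236328125)
orange [462. 266.] 3143 med z 48.4 ((638.1272583007812, -35.58363723754883), (128.82049560546875, 60.482322692871094), 18.906429290771484)
```

View pics/w39.png

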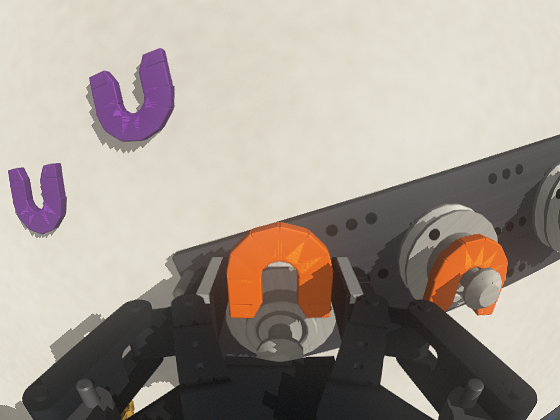

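Aligned with pin3, with (36.5, −20.2) mm left to go. Inserting.

>>> {"op": "jog_arm", "data": {"targets": [0.45,0.9,-0.5,0.05,0,-0.2,0,0.45,0.9,-0.5,0,0,0,0,0.45,0.4,-0.22,0,0,0,0,0.45,0,0,0,0,0,0]}}

```text
t: 47.15
eef_pos: [591.5, -144.1, 58.8]
tool_rot: [[-0.865, 0.503, -0.001], [0.503, 0.865, -0.001], [-0.0, -0.002, -1.0]]
ft_force: [-0.3, 0.9, -0.6]
grip_width: 49.4
```

>>> {"op": "jog_arm", "data": {"targets": [0.45,0.7,-0.4,0,0,0,0,0.45,0.5,-0.28,0,0,0,0,0.45,0.15,-0.08,0,0,0,0,0.45,0,0,0,0,0,0]}}

```text
t: 47.55
eef_pos: [605.1, -151.9, 58.6]
tool_rot: [[-0.865, 0.502, -0.003], [0.502, 0.865, -0.0], [0.003, -0.002, -1.0]]
ft_force: [-0.2, -0.6, 0.3]
grip_width: 49.5
```

```bash
python3 w.py w40
```

```text
t 47.55 p [ 605.1 -151.9   58.6] F [-0.2 -0.6  0.3] w 49.5
orange [472. 199.] 4194 med z 48.4 ((635.8515014648438, -32.52412033081055), (88.23078918457031, 61.68730163574219), 72.92646026611328)
orange [279. 267.] 6048 med z 51.9 ((601.2861938476562, -151.4171905517578), (52.838523864746094, 48.90872573852539), 61.61197280883789)
```

View pics/w40.png

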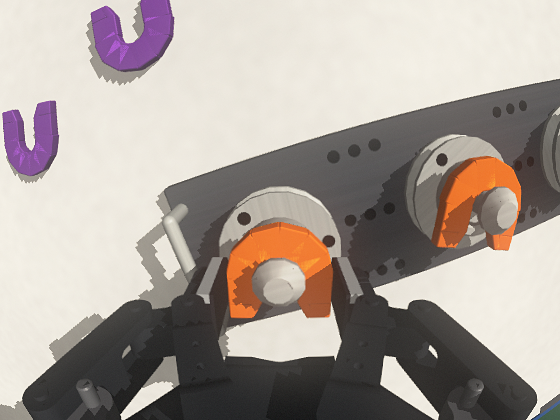

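>>> {"op": "jog_arm", "data": {"targets": [0.45,0,0,-0.25,0,0,0,0.45,0,0,0,0,0,0,0.41,0,0,0,0,0,0,0.3,0,0,0,0,0,0,0.1,0,0,0.3,0,0,0,0,0,0,3.0,0,0,0,0,0,0,5,0,0,0,0,0,0,0.5,0,0,0]}}

```text
t: 48.4
eef_pos: [603.7, -151.4, 145.1]
tool_rot: [[-0.865, 0.502, -0.007], [0.502, 0.865, 0.0], [0.006, -0.003, -1.0]]
ft_force: [0.8, -0.2, -0.2]
grip_width: 85.3
```

```bash
python3 w.py w41; python3 hub.py 602 -150 58 72
```

```text
t 48.4 p [ 603.7 -151.4  145.1] F [ 0.8 -0.2 -0.2] w 85.3
orange [519. 137.] 1199 med z 48.3 ((643.8989868164062, 71.44638061523438), (46.79488754272461, 82.06763458251953), 21.872438430786133)
orange [415. 173.] 2241 med z 48.5 ((634.4702758789062, -35.91007995605469), (73.36305236816406, 53.49978256225586), 53.03351974487305)
orange [280. 215.] 2651 med z 48.7 ((602.128173828125, -149.9488525390625), (49.992496490478516, 48.53779983520508), 60.40839385986328)
895 ((601.82177734375, -150.3656005859375), 12.125481605529785) ((601.4962768554688, -150.29490661621094), (22.72406768798828, 23.183841705322266)) [ 600.2 -149.5   64.3]
```

>>> {"op": "jog_arm", "data": {"targets": [0,-2,-3,2,0,0,0,0,-2,-4,2,0,0,0,0,-2,-4,2,0,0,0,0,-2,-4,2,0,0,0,0,-2,-4,1,0,0,0,0,-1,-2,0,0,0,0,0,0,0,0,0,0,0]}}

```text
t: 49.15
eef_pos: [485.2, -363.2, 232.8]
tool_rot: [[-0.868, 0.496, -0.014], [0.496, 0.869, 0.003], [0.014, -0.004, -1.0]]
ft_force: [0.1, -0.4, 0.1]
grip_width: 85.4
```

```bash
python3 w.py w42;python3 t.py t8; python3 - <<'E'
from h import *
p=cv2.imread('pics/t8.png');cv2.imwrite('pics/t8c.png',cv2.resize(p[110:270,90:460],None,fx=2.1,fy=2.1,interpolation=cv2.INTER_CUBIC))
P=np.load('pics/P.npy')
for c in [(650.2,63.8),(626.2,-43.2),(602.5,-150.)]:
    q=P[(np.hypot(P[...,0]-c[0],P[...,1]-c[1])<30)&(P[...,2]>57)]
    print('pin',len(q),np.round((q.min(0)+q.max(0))/2,1))
E
```

```text
t 49.15 p [ 485.2 -363.2  232.8] F [ 0.1 -0.4  0.1] w 85.4
orange [548. 167.] 371 med z 48.1 ((616.2958374023438, -53.08955383300781), (25.39691734313965, 54.6563835144043), 22.74457550048828)
orange [489. 192.] 721 med z 48.4 ((613.3756103515625, -138.67147827148438), (84.29611206054688, 51.21946334838867), 51.24751281738281)
t 49.2 p [ 486.1 -361.5  232.6] F [-0.5 -0.  -0.9] w 85.3
tool y yaw 60.4
orange [539.  83.] 430 z 21.7 [ 821.  -617.2] [162.1  29.2] 29.2 mean [ 842.1 -603.4   22.1]
orange [252. 156.] 244 z 47.9 [649.9  64.7] [49.8 47.4] 74.8 mean [649.   64.1  48. ]
orange [300. 166.] 234 z 48.2 [627.3 -43.4] [48.8 46.5] 54.6 mean [625.9 -43.   48.3]
orange [348. 177.] 245 z 47.8 [ 603.8 -150.2] [49.6 48.2] 59.3 mean [ 603.2 -149.4   47.8]
pin 86 [650.5  63.8  64.3]
pin 85 [626.4 -43.3  65.1]
pin 87 [ 602.9 -150.    65.5]
```

View pics/w41.png

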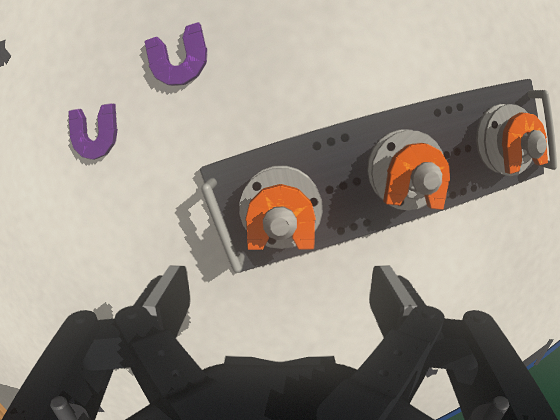

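View pics/t8c.png

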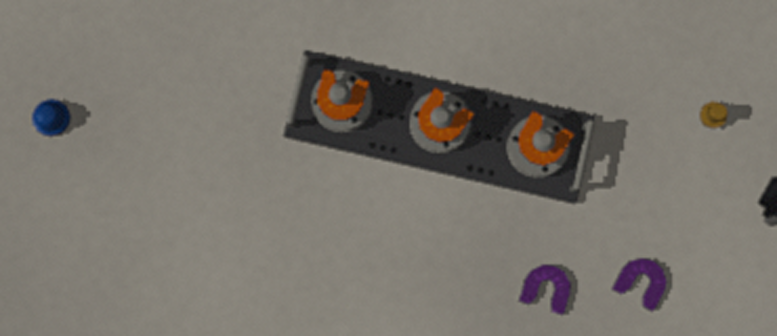

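```bash
python3 -c "
from h import *
print(arm.job_done());st()"
```

```text
the job is handed in; nothing more can be done
None
the job is handed in; nothing more can be done
```

The job is handed in. All three steel pulleys are on the carrier, hub up, one on each pin, and every pin has its orange clip back in the groove. It took about 49 s of robot time.

**Sequence:** On each pin I pulled the clip off sideways and laid it on the bench. I then lowered the pulley over the pin, slid the clip back in and released it. Clips were gripped with 20 N, the gripper's minimum. That is above the 5–15 N you gave but under the 30 N at which they crack.

**Last checks:**
- **Pulleys:** right after seating, the hub tops read 40.3–40.4 mm and the flange tops 26.7 mm. Fully down would be 40 and 26, and the cameras read high by about that much elsewhere too.
- **Clips:** all three tops read about 48 mm, the same as when they were parked. Each sits within 2 mm of its pin's axis, about the 2 mm of play in the slot. Clips 2 and 3 sit about 1.8 mm toward the fully home end, and clip 1 about 0.2 mm, so it may have a little travel left.
- **Untouched items:** the primer, drain plug and both purple look-alikes appear where they were in the last top view, judged by eye only.

No check failed. The largest disagreement was 1–2 mm between the top and wrist cameras. I saw no pulley get knocked aside during the run.

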